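# Lay the coffee tray for two

### The job

Lay the tray for coffee: stand the mug in the middle of the large saucer and the espresso cup in the middle of the small one, put the milk jug half-way between the two saucers and in line with them, and the sugar pot on the tray behind the jug (on the side away from the robot), on the tray's centre line, with its lid on. Set everything down upright and gently without dropping it, and leave the saucers, the jam jar and the pepper mill where they are.

Things in the scene. Friction and masses are not known exactly. Their poses are not given: they have to be found in the camera images.
- mug_mid (a point): Coffee mug: white ceramic, straight-sided, the tallest white piece. Outside diameter 62 mm (52 mm at the foot), 80 mm high, wall 4 mm, open top, one ear handle reaching 52 mm out from the axis, towards the mug's +y (heights 18 to 68 mm). The point is on the axis, 40 mm above its foot; z is up. Stands on the worktop at the start, about 240 g.
- espresso_mid (a point): Espresso cup: white ceramic, small. Outside diameter 52 mm at the rim, 38 mm at the foot, 52 mm high, open top, one ear handle reaching 44 mm out from the axis, towards the cup's +y (heights 15 to 45 mm). The point is on the axis, 26 mm above its foot; z is up. Stands on the worktop at the start, about 110 g.
- jug_mid (a point): Milk jug, plain stainless steel: 58 mm across up to 48 mm high, narrowing to 51 mm at the rim, 72 mm high; ear handle reaching 53 mm out from the axis towards its +y (heights 13 to 63 mm), small pouring lip opposite. The point is on the axis, 36 mm above its foot; z is up. Stands on the worktop at the start, about 200 g.
- pot_mid (a point): Sugar pot: white ceramic straight-sided pot without a handle, open top showing pale sugar. Outside diameter 60 mm (54 mm at the foot), 60 mm high, mouth 52 mm wide. The point is on the axis, 30 mm above its foot; z is up. Stands on the worktop at the start, about 260 g.
- lid_knob (a point): Lid of the sugar pot, lying knob up on the worktop: white disc 64 mm across, 5 mm thick; knob 18 mm across on a 12 mm stem; beneath, a plug 42 mm across, 4 mm deep, drops loosely into the pot's mouth. 70 g. Point: on the axis in the knob, 10 mm below its top, 13 mm above the disc's top, 22 mm above the plug's underside; z up. With the lid on, it is 48 mm above the pot's point.
- saucer_large: Large saucer, white ceramic, 124 mm across, 12 mm high at the rim, loose on the tray; flat well of about 80 mm diameter whose floor is 5 mm above the origin. Origin: centre of its underside; z is up.
- saucer_small: Small saucer, white ceramic, 98 mm across, 11 mm high at the rim, loose on the tray; flat well of about 60 mm diameter whose floor is 5 mm above the origin. Origin: centre of its underside; z is up.
- tray: Oak serving tray, fixed, 280 mm deep (x) by 380 wide (y); floor 8 mm thick, rim 24 mm high, 10 thick; steel handle 47 mm high on each short side. Origin: centre of its underside; +x to its back (away from the robot), z up. The saucers stand on it side by side near x -45 mm, y +110 and -110 (either way round); half-way between is x -45, y 0. Its centre line is y = 0.
- jam_jar: Jam jar, amber glass with paper label and steel lid, 58 mm across, 82 mm high, standing among the coffee things on the worktop. Not part of the job: leave it. Origin: centre of its underside.
- pepper_mill: Pepper mill, dark turned wood, 50 mm across, 130 mm high, on the worktop to the robot's left. Not part of the job: leave it. Origin: centre of its underside.
Mind the look-alikes: they are no part of the job. Leave any green or red look-alike of the part that bears espresso_mid alone.

How it is judged:
At the end, for the whole second after the job is handed in: Mug and espresso cup within 12 mm of their saucers' centres; jug within 15 mm, along and across, of half-way between the saucers' places (tray x -45 mm, y 0); sugar pot on the tray behind it, within 15 mm of the centre line; lid level on it within 9 mm; all upright, at rest (horizontal distance between mug_mid and saucer_large below 0.012 m and z of mug_mid in the frame of saucer_large between 0.041 and 0.049 m and horizontal distance between espresso_mid and saucer_small below 0.012 m and z of espresso_mid in the frame of saucer_small between 0.027 and 0.035 m and y of jug_mid in the frame of tray between -0.015 and 0.015 m and x of jug_mid in the frame of tray between -0.06 and -0.03 m and z of jug_mid in the frame of tray between 0.04 and 0.048 m and y of pot_mid in the frame of tray between -0.015 and 0.015 m and x of pot_mid in the frame of tray between -0.005 and 0.108 m and z of pot_mid in the frame of tray between 0.034 and 0.042 m and horizontal distance between lid_knob and pot_mid below 0.009 m and z of lid_knob in the frame of pot_mid between 0.045 and 0.051 m and angle between each of mug_mid, espresso_mid, jug_mid, pot_mid, lid_knob's own z axis and vertical below 0.08 rad and linear speed of each of mug, espresso_cup, jug, sugar_pot, sugar_lid below 0.02 m/s); the robot touches nothing.
It fails at once if a cup, the jug, the sugar pot or its lid is tipped over (leans more than 35 degrees) (angle between any of mug_mid, espresso_mid, jug_mid, pot_mid, lid_knob's own z axis and vertical above 0.61 rad).
It fails at once if a cup, the jug, the sugar pot or its lid is dropped (let go more than about 25 mm above where it lands) ((linear speed of mug above 0.7 m/s and contact force between the fingers and mug below 0.05 N) or (linear speed of espresso_cup above 0.7 m/s and contact force between the fingers and espresso_cup below 0.05 N) or (linear speed of jug above 0.7 m/s and contact force between the fingers and jug below 0.05 N) or (linear speed of sugar_pot above 0.7 m/s and contact force between the fingers and sugar_pot below 0.05 N) or (linear speed of sugar_lid above 0.7 m/s and contact force between the fingers and sugar_lid below 0.05 N)).
It fails at once if a saucer is shoved more than 20 mm (distance of any of saucer_large, saucer_small from where it was at the start of the episode above 0.02 m).
It fails at once if the jam jar or the pepper mill is moved more than 20 mm (distance of any of jam_jar, pepper_mill from where it was at the start of the episode above 0.02 m).
It also fails if it takes over 128 s, if anything falls off the work surface, if the arm or the gripper's body presses on something with over 40 N, if the wrist force passes 120 N, or if a joint passes its speed limit or range.

### The arm

A 6-joint arm with a two-finger parallel gripper is mounted at the origin on the work surface. World frame = base frame: x ahead of the robot, y to its left, z up, the work surface at z = 0. Lengths are in m, angles in rad, forces in N, time in s.
With the tool pointing down it reaches from about 0.3 to 0.85 m from the base axis. Payload 4.2 kg.
Tool frame: the origin (TCP) lies at the very end of the fingers, on their centre line; the grasp point (between the pads) lies 19 mm behind it (manip.pinch_z is the distance from the TCP to the grasp point, in m); z points along the fingers, y is the line along which they close (so a half turn about z gives the same grasp; the last joint's range is limited). The gripper opens to 91 mm and grips with 3 to 60 N. Pads are 32 mm wide; open, the fingers measure 118 mm over their backs; the gripper's body (76 mm by 178 mm) begins 60 mm behind the grasp point.
Start: joints at [-1.365, 0.32, 1.565, -0, 1.257, -0.02], TCP at [0.129, -0.56, 0.214] pointing down, gripper open.
Joint ranges: [-3.11, 3.11], [-0.84, 2.01], [0.21, 2.61], [-1.34, 4.49], [0.05, 2.63], [-2.56, 2.56]. Speed limits (rad/s): [2.57, 2.57, 3.14, 3.14, 3.14, 3.14].

### API

Orientations are given as [roll, pitch, yaw] about the fixed x, y, z axes, in that order (R = Rz(yaw) Ry(pitch) Rx(roll)).
In Python, from bench import manip gives the robot as it stands.
- The arm moves only by the tool jog_arm, never from a script. Its argument "increments" is a list of rows, each an object of numbers: "dx", "dy", "dz": the shift along the tool's x, y, z each as a share of 25 cm, from -1 to 1; "ax", "ay", "az": the turn, a rotation vector about the tool's x, y, z each as a share of 90 degrees, from -1 to 1; "hand": the gripper's target within -1 to 1 (shut at 1, half-way at 0, fully open at -1). In form: [{"dx": .., "dy": .., "dz": .., "ax": .., "ay": .., "az": .., "hand": ..}, ...]. A call has 1 to 8 rows; each row is the pose to reach, as a shift and turn from the pose commanded when the call began, along the tool's axes at that moment; what a row does not reach only later rows make up. A row lasts 1/8 s, in which the tool goes at most 62.5 mm and 10.7 degrees, less where a joint would pass 70% of its speed; a pose out of reach is approached as far as the arm can. A call with a number of a shift or a turn outside -1 to 1 is refused whole. A call with a gripper value outside its range is refused whole. The fingers move at their own pace and stop on an object; "grip_force" is the grip in N (left out, the last holds). Time passes only in rows, so rows that repeat a pose let the fingers close. It gives the time, the measured TCP pose, the force, the opening and the grip force at its end, in the units of the state.
- manip.observe(): the state, without advancing time (a new reading comes with each control period).
- manip.get_image(name): name is "side" or "top"; returns a dict with "image" (384x512x3 uint8, red, green, blue), "fovy" (degrees; the focal length in pixels is half the picture's height over the tangent of half this angle, whatever the lens; pixels are square), "cx", "cy" (the principal point, pixels), "pose" (4x4, takes a point from camera to world coordinates). Camera axes: x right, y up, looking along -z (the intrinsics and any distortion apply to the point x, -y, -z); pixel columns grow to the right and rows downward; lengths in m; the calibration is good to about 2 mm. A picture is of the moment at which its call begins. There is no depth.
- manip.sign_off(): hands the job in; it is judged then, once.
The state is a dict: "clock": time; "q": joint angles; "qd": joint speeds; "joint_efforts": joint torques, N m; "tcp_pos": TCP position; "tcp_rot": TCP orientation; "ft_force": force on the tool from outside, world axes, zero at the start; "moment": the same for the moment, N m; "width": finger opening in m; "grip_force": force on a finger pad.
Only numpy, scipy, OpenCV 4.12 (cv2) and the standard library are available. Lean on these libraries where they do the work, as an engineer would, in place of code of your own. Each camera call takes 0.05 s, during which the arm holds its last target. There are 200 camera calls.

## Working session

There is one attempt and no reset: what is moved stays moved. The work goes in short steps, Python scripts to look and compute and a tool call to move; the robot and the scene stay as the last step left them, time stands still between calls to the robot, and variables do not carry over. Pictures are saved under pics/ and viewed, at most 14 in all, crops included, and the job is handed in when it is done.

Besides the shell and the picture viewer there is one more tool, called after "Request:" as name(argument=value, ...), one argument or row to a line, values as JSON. jog_arm: Moves the arm, as the interface text tells. Shift numbers are shares of 25 cm and turn numbers shares of 90 degrees, none past 1 either way. Its arguments: {"type":"object","properties":{"increments":{"type":"array","items":{"type":"object","properties":{"dx":{"type":"number","minimum":-1,"maximum":1},"dy":{"type":"number","minimum":-1,"maximum":1},"dz":{"type":"number","minimum":-1,"maximum":1},"ax":{"type":"number","minimum":-1,"maximum":1},"ay":{"type":"number","minimum":-1,"maximum":1},"az":{"type":"number","minimum":-1,"maximum":1},"hand":{"type":"number"}}}},"grip_force":{"type":"number"}},"required":["increments"]}

```bash
ls; mkdir -p pics; cat > look.py <<'E'
from bench import manip
import numpy as np, cv2, pickle
def snap(tag):
    out={}
    for n in ("top","side"):
        d=manip.get_image(n); out[n]=d
        cv2.imwrite(f"pics/{tag}_{n}.png",d["image"][...,::-1])
    pickle.dump(out,open(f"pics/{tag}.pkl","wb")); return out
E
python3 - <<'E'
from look import *
o=snap("a")
for n,d in o.items(): print(n,{k:v for k,v in d.items() if k!='image'})
print(manip.observe())
E
```

```text
pics
top {'fovy': 52.99729564848457, 'cx': 254.8621698975612, 'cy': 202.66281573556384, 'pose': array([[-0.0068421 ,  0.9965998 , -0.08210978,  0.39650112],
       [-0.9999522 , -0.00624533,  0.00752252,  0.07827205],
       [ 0.00698414,  0.08215732,  0.9965949 ,  1.14220762],
       [ 0.        ,  0.        ,  0.        ,  1.        ]])}
side {'fovy': 46.43580335830739, 'cx': 249.74135864896684, 'cy': 195.00774305680582, 'pose': array([[-0.80123699,  0.30673338, -0.513745  , -0.15629349],
       [-0.59817266, -0.38988895,  0.70012576,  0.98063827],
       [ 0.01444844,  0.86827487,  0.49587297,  0.70282049],
       [ 0.        ,  0.        ,  0.        ,  1.        ]])}
{'clock': 0.1, 'q': array([-1.36498513e+00,  3.20184511e-01,  1.56554022e+00, -1.63269650e-05,
        1.25740031e+00, -2.00125878e-02]), 'qd': array([-0.00155588, -0.00247329, -0.00243393,  0.0003988 ,  0.00111579,
       -0.00015696]), 'joint_efforts': array([ 3.05548801e-04, -4.13333058e+01, -2.32509506e+01,  7.28741311e-02,
        4.22717992e-02, -5.10437235e-05]), 'tcp_pos': array([ 0.12864458, -0.55996321,  0.21323585]), 'tcp_rot': array([-3.14006026e+00, -1.51441373e-05,  2.25828822e-01]), 'ft_force': array([-0.28562898, -0.00684761, -0.63145172]), 'moment': array([ 0.00902177,  0.01954994, -0.01192265]), 'grip_force': 0.0, 'width': 0.091402624022291}
```

View pics/a_top.png

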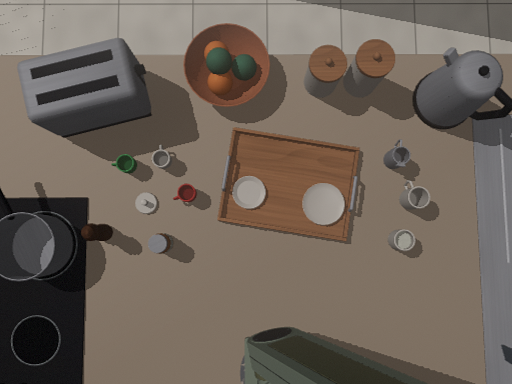

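View pics/a_side.png

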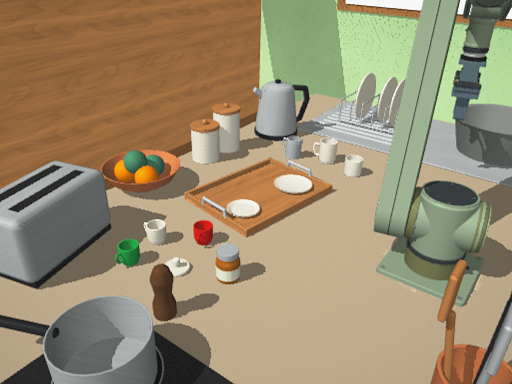

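The top view has image up = +x and left = +y. Espresso cup candidates are green (125,163), red (187,193) and white (161,158), and white is the one described. The other white pieces are the mug (414,197, with handle), the pot (402,240, no handle) and the lid (146,203). The jug is grey steel at (397,157), the jam jar is at (158,243) and the mill at (97,233). The large saucer is at (323,204) and the small one at (249,193). Next I'll check these in close crops.

```bash
cat >> look.py <<'E'
def crop(tag,n,x0,y0,w,h,s,name):
    im=pickle.load(open(f"pics/{tag}.pkl","rb"))[n]["image"][y0:y0+h,x0:x0+w,::-1]
    im=cv2.resize(im,None,fx=s,fy=s,interpolation=cv2.INTER_CUBIC)
    for i in range(0,w,10):
        cv2.line(im,(i*s,0),(i*s,4 if (x0+i)%50 else 14),(255,255,0),1)
    for i in range(0,h,10):
        cv2.line(im,(0,i*s),(4 if (y0+i)%50 else 14,i*s),(255,255,0),1)
    cv2.imwrite(f"pics/{name}.png",im)
E
python3 - <<'E'
from look import *
crop("a","top",110,130,100,75*1+50,4,"c1")
crop("a","top",210,120,220,140,3,"c2")
a=cv2.imread("pics/c1.png");b=cv2.imread("pics/c2.png")
crop("a","top",370,130,70,130,4,"c3");c=cv2.imread("pics/c3.png")
H=520
pad=lambda m:cv2.copyMakeBorder(m,0,H-m.shape[0],0,10,cv2.BORDER_CONSTANT)
cv2.imwrite("pics/c4.png",np.hstack([pad(a),pad(c)]))
E
```

```text
(no output)
```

View pics/c4.png

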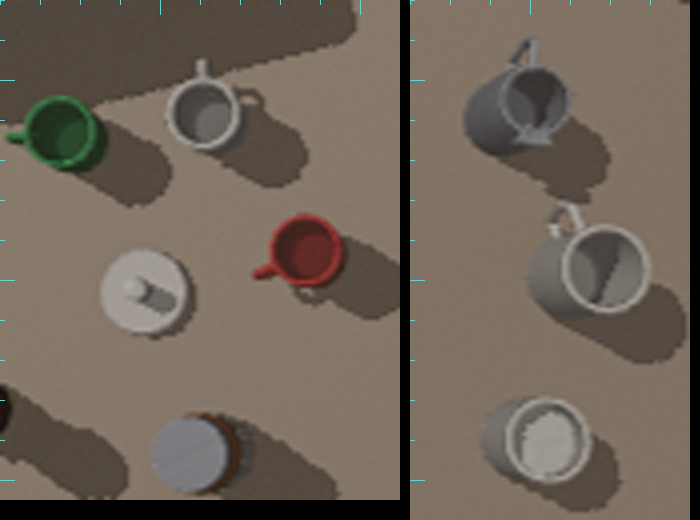

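View pics/c2.png

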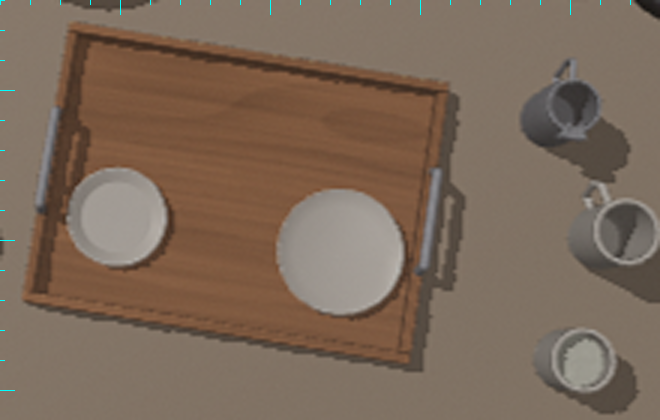

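The crops confirm the white espresso cup, its rim centred at about (161,158.5) and handle pointing up-image. The lid is at (146,202.5), the jug rim at (401,155), the mug rim at (418.7,196.7) and the pot rim at (404.2,239.7). The saucers are at (249,192) and (323,203.5), and the tray is turned about 8°. I'll work out positions from these and check them by projecting into the side view.

```bash
cat >> look.py <<'E'
def ray(d,uv):
    f=192/np.tan(np.radians(d["fovy"]/2)); P=d["pose"]
    v=P[:3,:3]@np.array([(uv[0]-d["cx"])/f,-(uv[1]-d["cy"])/f,-1]); return P[:3,3],v
def at(d,uv,z):
    o,v=ray(d,uv); return o+v*(z-o[2])/v[2]
def proj(d,p):
    f=192/np.tan(np.radians(d["fovy"]/2)); P=d["pose"]
    c=P[:3,:3].T@(np.asarray(p)-P[:3,3]); return np.array([d["cx"]+f*c[0]/-c[2],d["cy"]-f*c[1]/-c[2]])
E
cat > meas.py <<'E'
from look import *
from scipy.optimize import least_squares
o=pickle.load(open("pics/a.pkl","rb")); T,S=o["top"],o["side"]
h=-0.4
pts={"espresso":((161,158.7),.052,.026),"lid":((146.2,202.7),.009,.013),"red":((186.8,192.8),.052,.026),
"jar":((157.5,243.5),.082,.029),"jug":((401,155.5),.072,.0255),"mug":((419,197),.080,.031),"pot":((404.5,240),.060,.030),
"ssm":((249,192.3),.019,.049),"sla":((323.3,203.7),.020,.062)}
im=S["image"][...,::-1].copy()
cols={}
for k,(uv,z,r) in pts.items():
    p=at(T,np.array(uv)+h,z); cols[k]=p; print(k,p.round(4))
    for zz in (z,):
        c=[proj(S,p+[r*np.cos(a),r*np.sin(a),0]) for a in np.linspace(0,6.28,40)]
        cv2.polylines(im,[np.round(np.array(c)*16).astype(int)],True,(255,0,255),1,shift=4)
cor=[(70,22),(447,86),(408,368),(24,302)]
W=np.array([at(T,np.array([210+a/3,120+b/3])-.33,.024)[:2] for a,b in cor])
L=np.array([[.14,.19],[.14,-.19],[-.14,-.19],[-.14,.19]])
R=lambda a:np.array([[np.cos(a),-np.sin(a)],[np.sin(a),np.cos(a)]])
s=least_squares(lambda q:(L@R(q[2]).T+q[:2]-W).ravel(),[.45,0,0]); print("tray",s.x.round(4),(s.fun*1000).round(1))
for k in("ssm","sla"): print(k,"in tray",R(s.x[2]).T@(cols[k][:2]-s.x[:2]))
c=[proj(S,[*(R(s.x[2])@l+s.x[:2]),.024]) for l in L]
cv2.polylines(im,[np.round(np.array(c)*16).astype(int)],True,(0,255,255),1,shift=4)
# handles: pixel of outer tip, mid height
for k,uv,z,rr in (("espresso",(160.5,145.8),.04,.044),("jug",(401.5,140.5),.06,.053),("mug",(409.5,181.5),.06,.052)):
    d=at(T,uv,z)-cols[k]; print(k,"handle az",np.degrees(np.arctan2(d[1],d[0])).round(),np.hypot(*d[:2]).round(4))
cv2.imwrite("pics/side_chk.png",cv2.resize(im[90:290,100:400],None,fx=2.6,fy=2.6,interpolation=cv2.INTER_CUBIC))
E
python3 meas.py
```

```text
espresso [0.6154 0.339  0.052 ]
lid [0.493  0.3911 0.009 ]
red [0.5168 0.2645 0.052 ]
jar [0.3746 0.3383 0.082 ]
jug [ 0.6169 -0.3424  0.072 ]
mug [ 0.4981 -0.385   0.08  ]
pot [ 0.3791 -0.3478  0.06  ]
ssm [0.5208 0.0879 0.019 ]
sla [ 0.4858 -0.1293  0.02  ]
tray [ 0.5428 -0.0297 -0.1717] [-0.6  0.5  0.6 -3.   0.6 -0.9 -0.6  3.3]
ssm in tray [-0.04173467  0.11219936]
sla in tray [-0.03908332 -0.10787029]
espresso handle az 5.0 0.0393
jug handle az -11.0 0.0457
mug handle az 19.0 0.0477
```

View pics/side_chk.png

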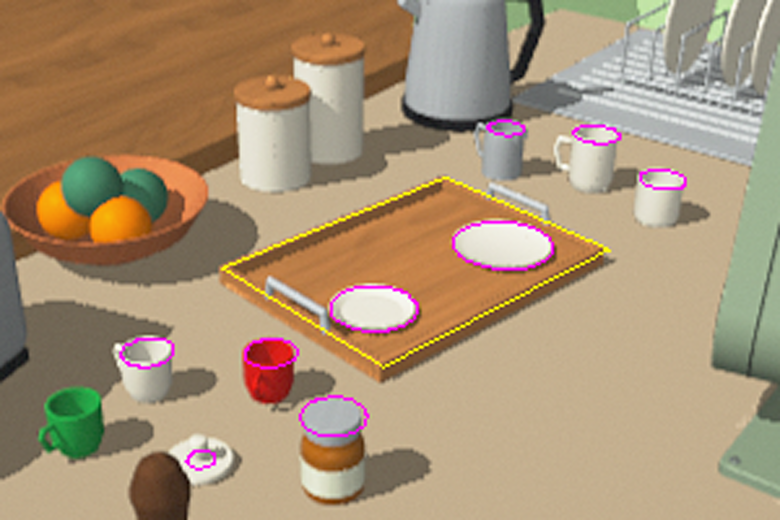

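Measurements agree with the side view to about 1 px. The tray fits its 280 × 380 size within about 3 mm, and the saucers sit at tray x ≈ -40 mm, y ≈ ±110 mm, as stated. The next script is a move calculator, and it also locates the kettle near the jug.

```bash
cat > go.py <<'E'
import sys; from bench import manip; import numpy as np
from scipy.spatial.transform import Rotation as Ro
def go(*wps):  # waypoints x,y,z,yaw_deg : prints increments from present pose
    s=manip.observe(); p=s["tcp_pos"]; R=Ro.from_euler("xyz",s["tcp_rot"])
    print("t",round(s["clock"],2),"tcp",p.round(4),"rpy",np.degrees(s["tcp_rot"]).round(1),"w",round(s["width"],4),"q6",s["q"][5].round(2))
    for w in wps:
        d=R.inv().apply(np.array(w[:3])-p)/.25
        a=(R.inv()*Ro.from_euler("xyz",[180,0,w[3]],degrees=True)).as_rotvec()/(np.pi/2)
        print(w,"d",d.round(3),"a",a.round(3))
if __name__=="__main__": go(*[tuple(map(float,a.split(","))) for a in sys.argv[1:]])
E
python3 - <<'E'
from look import *; o=pickle.load(open("pics/a.pkl","rb")); T,S=o["top"],o["side"]
print("kettle base",at(S,(276,131),0),"top",at(T,(484,70),.22), proj(S,at(T,(484,70),.22)))
E
python3 go.py .36,-.46,.2,0 .617,-.342,.16,-11
```

```text
kettle base [ 8.11367925e-01 -5.18366530e-01  1.11022302e-16] top [ 0.79952002 -0.50006304  0.22      ] [278.33831108  80.70997784]
t 0.1 tcp [ 0.1286 -0.56    0.2132] rpy [-179.9   -0.    12.9] w 0.0914 q6 -0.02
(0.36, -0.46, 0.2, 0.0) d [ 0.991 -0.182  0.053] a [-0.001  0.     0.144]
(0.617, -0.342, 0.16, -11.0) d [ 2.099 -0.412  0.214] a [-0.001  0.     0.266]
```

Request:
jog_arm(
  increments=[
    {"dx": 0.99, "dy": -0.18, "dz": 0.05, "az": 0.14, "hand": -1},
    {"dx": 0.99, "dy": -0.18, "dz": 0.05, "az": 0.14, "hand": -1},
    {"dx": 0.99, "dy": -0.18, "dz": 0.05, "az": 0.14, "hand": -1},
    {"dx": 0.99, "dy": -0.18, "dz": 0.05, "az": 0.14, "hand": -1},
    {"dx": 0.99, "dy": -0.18, "dz": 0.05, "az": 0.14, "hand": -1},
    {"dx": 0.99, "dy": -0.18, "dz": 0.05, "az": 0.14, "hand": -1},
  ],
  grip_force=25,
)

```text
invalid input
```

```bash
python3 go.py .590,-.342,.16,-11 .617,-.342,.16,-11 .617,-.342,.021,-11
```

```text
t 0.1 tcp [ 0.1286 -0.56    0.2132] rpy [-179.9   -0.    12.9] w 0.0914 q6 -0.02
(0.59, -0.342, 0.16, -11.0) d [ 1.994 -0.436  0.214] a [-0.001  0.     0.266]
(0.617, -0.342, 0.16, -11.0) d [ 2.099 -0.412  0.214] a [-0.001  0.     0.266]
(0.617, -0.342, 0.021, -11.0) d [ 2.099 -0.411  0.77 ] a [-0.001  0.     0.266]
```

Request:
jog_arm(
  increments=[
    {"dx": 0.99, "dy": -0.18, "dz": 0.05, "ax": 0, "ay": 0, "az": 0.14, "hand": -1},
    {"dx": 0.99, "dy": -0.18, "dz": 0.05, "ax": 0, "ay": 0, "az": 0.14, "hand": -1},
    {"dx": 0.99, "dy": -0.18, "dz": 0.05, "ax": 0, "ay": 0, "az": 0.14, "hand": -1},
    {"dx": 0.99, "dy": -0.18, "dz": 0.05, "ax": 0, "ay": 0, "az": 0.14, "hand": -1},
    {"dx": 0.99, "dy": -0.18, "dz": 0.05, "ax": 0, "ay": 0, "az": 0.14, "hand": -1},
  ],
  grip_force=25,
)

```text
clock: 0.72
tcp_pos: [0.3629, -0.459, 0.2006]
tcp_rot: [-3.14, 0.0, 0.011]
ft_force: [-0.7, 0.4, 0.2]
width: 0.0906
grip_force: 0.0
```

```bash
python3 go.py .608,-.342,.16,-11 .617,-.342,.16,-11
```

```text
t 0.72 tcp [ 0.3629 -0.459   0.2006] rpy [-179.9    0.     0.6] w 0.0906 q6 0.64
(0.608, -0.342, 0.16, -11.0) d [ 0.985 -0.457  0.163] a [-0.001  0.     0.129]
(0.617, -0.342, 0.16, -11.0) d [ 1.021 -0.456  0.163] a [-0.001  0.     0.129]
```

Request:
jog_arm(
  increments=[
    {"dx": 0.985, "dy": -0.457, "dz": 0.163, "ax": 0, "ay": 0, "az": 0.129, "hand": -1},
    {"dx": 0.985, "dy": -0.457, "dz": 0.163, "ax": 0, "ay": 0, "az": 0.129, "hand": -1},
    {"dx": 0.985, "dy": -0.457, "dz": 0.163, "ax": 0, "ay": 0, "az": 0.129, "hand": -1},
    {"dx": 0.985, "dy": -0.457, "dz": 0.163, "ax": 0, "ay": 0, "az": 0.129, "hand": -1},
    {"dx": 0.985, "dy": -0.457, "dz": 0.163, "ax": 0, "ay": 0, "az": 0.129, "hand": -1},
    {"dx": 0.985, "dy": -0.457, "dz": 0.163, "ax": 0, "ay": 0, "az": 0.129, "hand": -1},
    {"dx": 0.985, "dy": -0.457, "dz": 0.163, "ax": 0, "ay": 0, "az": 0.129, "hand": -1},
  ],
)

```text
clock: 1.6
tcp_pos: [0.6039, -0.3467, 0.1609]
tcp_rot: [3.141, 0.001, -0.198]
ft_force: [-0.0, 0.5, -0.4]
width: 0.0913
grip_force: 0.0
```

```bash
python3 go.py .617,-.342,.06,-11 .617,-.342,.021,-11; python3 - <<'E'
from look import *; snap("b"); crop("b","side",250,120,150,110,5,"b1")
E
```

```text
t 1.6 tcp [ 0.6039 -0.3467  0.1609] rpy [ 1.80e+02  1.00e-01 -1.14e+01] w 0.0913 q6 1.23
(0.617, -0.342, 0.06, -11.0) d [ 0.048 -0.029  0.404] a [ 0.001  0.001 -0.004]
(0.617, -0.342, 0.021, -11.0) d [ 0.048 -0.029  0.56 ] a [ 0.001  0.001 -0.004]
```

View pics/b1.png

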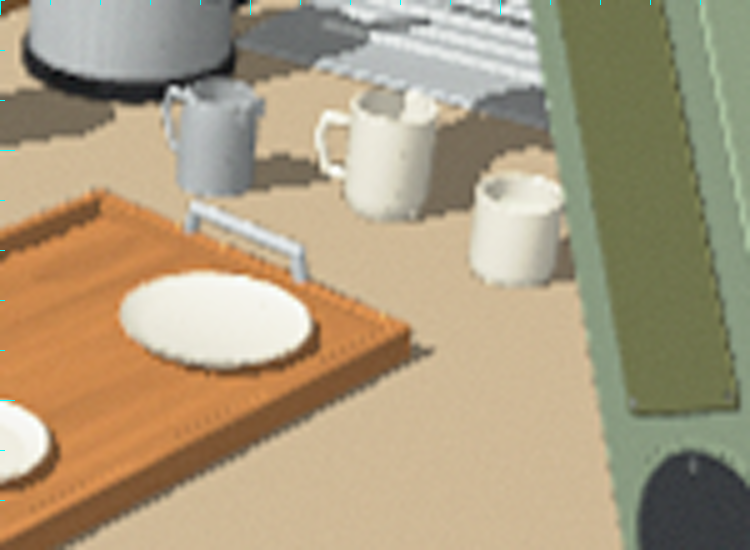

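The jug, mug and pot stand undisturbed, with the jug at about side (293,147). The gripper is above the crop.

Request:
jog_arm(
  increments=[
    {"dx": 0.036, "dy": 0, "dz": 0.28, "ax": 0, "ay": 0, "az": 0, "hand": -1},
    {"dx": 0.036, "dy": 0, "dz": 0.28, "ax": 0, "ay": 0, "az": 0, "hand": -1},
    {"dx": 0.036, "dy": 0, "dz": 0.28, "ax": 0, "ay": 0, "az": 0, "hand": -1},
    {"dx": 0.036, "dy": 0, "dz": 0.28, "ax": 0, "ay": 0, "az": 0, "hand": -1},
    {"dx": 0.036, "dy": 0, "dz": 0.28, "ax": 0, "ay": 0, "az": 0, "hand": -1},
  ],
)

```text
clock: 2.33
tcp_pos: [0.615, -0.3478, 0.0929]
tcp_rot: [3.14, -0.003, -0.197]
ft_force: [-0.3, 0.2, 0.3]
width: 0.0914
grip_force: 0.0
```

```bash
python3 go.py .617,-.342,.021,-11
```

```text
t 2.33 tcp [ 0.615  -0.3478  0.0929] rpy [179.9  -0.2 -11.3] w 0.0914 q6 1.24
(0.617, -0.342, 0.021, -11.0) d [ 0.002 -0.025  0.287] a [ 0.001 -0.002 -0.003]
```

Request:
jog_arm(
  increments=[
    {"dx": 0.002, "dy": -0.02, "dz": 0.14, "ax": 0, "ay": 0, "az": 0, "hand": -1},
    {"dx": 0.002, "dy": -0.02, "dz": 0.287, "ax": 0, "ay": 0, "az": 0, "hand": -1},
    {"dx": 0.002, "dy": -0.02, "dz": 0.287, "ax": 0, "ay": 0, "az": 0, "hand": -1},
    {"dx": 0.002, "dy": -0.02, "dz": 0.287, "ax": 0, "ay": 0, "az": 0, "hand": -1},
    {"dx": 0.002, "dy": -0.02, "dz": 0.287, "ax": 0, "ay": 0, "az": 0, "hand": 1},
    {"dx": 0.002, "dy": -0.02, "dz": 0.287, "ax": 0, "ay": 0, "az": 0, "hand": 1},
    {"dx": 0.002, "dy": -0.02, "dz": 0.287, "ax": 0, "ay": 0, "az": 0, "hand": 1},
    {"dx": 0.002, "dy": -0.02, "dz": 0.287, "ax": 0, "ay": 0, "az": 0, "hand": 1},
  ],
  grip_force=25,
)

```text
clock: 3.32
tcp_pos: [0.6158, -0.3427, 0.0194]
tcp_rot: [3.141, -0.001, -0.197]
ft_force: [0.5, 0.4, 1.2]
width: 0.0564
grip_force: 25.0
```

```bash
python3 go.py .617,-.342,.15,-11 .499,-.022,.15,-10
```

```text
t 3.33 tcp [ 0.6158 -0.3427  0.0194] rpy [180.   -0.  -11.3] w 0.0564 q6 1.24
(0.617, -0.342, 0.15, -11.0) d [ 0.004 -0.003 -0.522] a [ 0.    -0.    -0.003]
(0.499, -0.022, 0.15, -10.0) d [-0.709 -1.166 -0.524] a [ 0.    -0.    -0.014]
```

Request:
jog_arm(
  increments=[
    {"dx": 0, "dy": 0, "dz": -0.1, "ax": 0, "ay": 0, "az": 0, "hand": 1},
    {"dx": 0, "dy": 0, "dz": -0.3, "ax": 0, "ay": 0, "az": 0, "hand": 1},
    {"dx": 0, "dy": 0, "dz": -0.45, "ax": 0, "ay": 0, "az": 0, "hand": 1},
    {"dx": -0.15, "dy": -0.2, "dz": -0.52, "ax": 0, "ay": 0, "az": 0, "hand": 1},
    {"dx": -0.3, "dy": -0.4, "dz": -0.52, "ax": 0, "ay": 0, "az": 0, "hand": 1},
    {"dx": -0.45, "dy": -0.6, "dz": -0.52, "ax": 0, "ay": 0, "az": 0, "hand": 1},
    {"dx": -0.6, "dy": -0.8, "dz": -0.52, "ax": 0, "ay": 0, "az": 0, "hand": 1},
    {"dx": -0.7, "dy": -1, "dz": -0.52, "ax": 0, "ay": 0, "az": 0, "hand": 1},
  ],
)

```text
clock: 4.32
tcp_pos: [0.4911, -0.0613, 0.1488]
tcp_rot: [-3.141, 0.001, -0.198]
ft_force: [1.4, -0.2, -1.3]
width: 0.0569
grip_force: 25.0
```

```bash
python3 go.py .499,-.022,.12,-10
```

```text
t 4.33 tcp [ 0.4911 -0.0613  0.1488] rpy [-180.     0.   -11.3] w 0.0569 q6 1.62
(0.499, -0.022, 0.12, -10.0) d [ 0.    -0.16   0.115] a [-0.     0.001 -0.015]
```

Request:
jog_arm(
  increments=[
    {"dx": 0, "dy": -0.16, "dz": 0.1, "ax": 0, "ay": 0, "az": 0, "hand": 1},
    {"dx": 0, "dy": -0.16, "dz": 0.2, "ax": 0, "ay": 0, "az": 0, "hand": 1},
    {"dx": 0, "dy": -0.16, "dz": 0.375, "ax": 0, "ay": 0, "az": 0, "hand": 1},
    {"dx": 0, "dy": -0.16, "dz": 0.375, "ax": 0, "ay": 0, "az": 0, "hand": 1},
    {"dx": 0, "dy": -0.16, "dz": 0.375, "ax": 0, "ay": 0, "az": 0, "hand": 1},
  ],
)

```text
clock: 4.95
tcp_pos: [0.5017, -0.024, 0.0562]
tcp_rot: [-3.141, -0.002, -0.197]
ft_force: [0.0, -0.6, -1.6]
width: 0.0568
grip_force: 25.0
```

```bash
python3 go.py .499,-.022,.0275,-10 ; python3 - <<'E'
from look import *; o=snap("d"); 
crop("d","side",160,130,150,110,5,"d1")
E
```

```text
t 4.95 tcp [ 0.5017 -0.024   0.0562] rpy [-1.80e+02 -1.00e-01 -1.13e+01] w 0.0568 q6 1.7
(0.499, -0.022, 0.0275, -10.0) d [-0.012 -0.006  0.115] a [-0.    -0.001 -0.014]
```

View pics/d1.png

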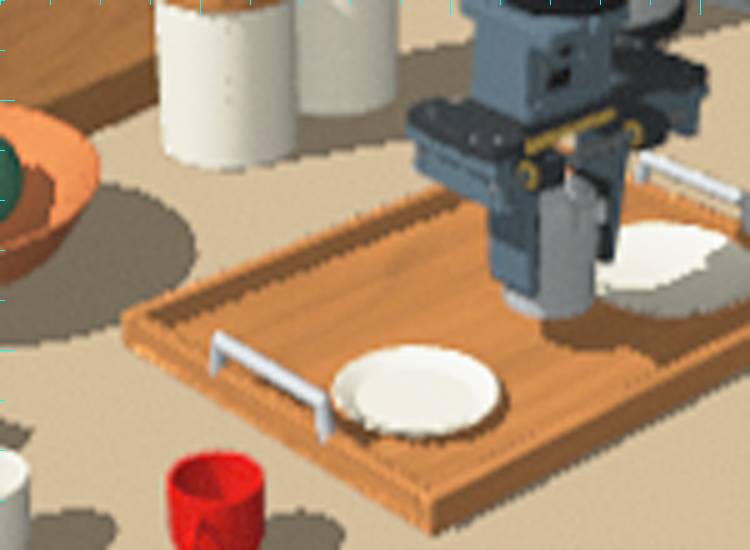

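The jug is held upright over the tray between the saucers (side about (270,175)). I'll lower it, release it with a partial opening, and rise.

Request:
jog_arm(
  increments=[
    {"dx": -0.01, "dy": -0.005, "dz": 0.06, "ax": 0, "ay": 0, "az": 0, "hand": 1},
    {"dx": -0.01, "dy": -0.005, "dz": 0.09, "ax": 0, "ay": 0, "az": 0, "hand": 1},
    {"dx": -0.01, "dy": -0.005, "dz": 0.11, "ax": 0, "ay": 0, "az": 0, "hand": 1},
    {"dx": -0.01, "dy": -0.005, "dz": 0.115, "ax": 0, "ay": 0, "az": 0, "hand": 1},
    {"dx": -0.01, "dy": -0.005, "dz": 0.115, "ax": 0, "ay": 0, "az": 0, "hand": 1},
  ],
)

```text
clock: 5.68
tcp_pos: [0.499, -0.0222, 0.0273]
tcp_rot: [3.142, -0.001, -0.197]
ft_force: [-2.6, 0.5, 4.6]
width: 0.0565
grip_force: 25.0
```

Request:
jog_arm(
  increments=[
    {"dx": 0, "dy": 0, "dz": 0, "ax": 0, "ay": 0, "az": 0, "hand": -0.65},
    {"dx": 0, "dy": 0, "dz": 0, "ax": 0, "ay": 0, "az": 0, "hand": -0.65},
    {"dx": 0, "dy": 0, "dz": 0, "ax": 0, "ay": 0, "az": 0, "hand": -0.65},
    {"dx": 0, "dy": 0, "dz": -0.1, "ax": 0, "ay": 0, "az": 0, "hand": -0.65},
    {"dx": 0, "dy": 0, "dz": -0.3, "ax": 0, "ay": 0, "az": 0, "hand": -0.65},
    {"dx": 0, "dy": 0, "dz": -0.5, "ax": 0, "ay": 0, "az": 0, "hand": -1},
    {"dx": 0, "dy": 0, "dz": -0.6, "ax": 0, "ay": 0, "az": 0, "hand": -1},
    {"dx": 0, "dy": 0, "dz": -0.6, "ax": 0, "ay": 0, "az": 0, "hand": -1},
  ],
)

```text
clock: 6.68
tcp_pos: [0.4999, -0.0222, 0.1783]
tcp_rot: [-3.141, -0.005, -0.197]
ft_force: [0.8, -0.7, -0.4]
width: 0.091
grip_force: 0.0
```

```bash
python3 go.py .38,-.25,.17,-5 .379,-.348,.12,-0
```

```text
t 6.67 tcp [ 0.4999 -0.0222  0.1783] rpy [-180.    -0.3  -11.3] w 0.091 q6 1.7
(0.38, -0.25, 0.17, -5.0) d [-0.292  0.988  0.031] a [-0.    -0.003 -0.07 ]
(0.379, -0.348, 0.12, -0.0) d [-0.22   1.373  0.231] a [-0.    -0.003 -0.125]
```

Request:
jog_arm(
  increments=[
    {"dx": -0.29, "dy": 0.985, "dz": 0.03, "ax": 0, "ay": 0, "az": 0, "hand": -1},
    {"dx": -0.29, "dy": 0.985, "dz": 0.03, "ax": 0, "ay": 0, "az": 0, "hand": -1},
    {"dx": -0.29, "dy": 0.985, "dz": 0.03, "ax": 0, "ay": 0, "az": 0, "hand": -1},
    {"dx": -0.29, "dy": 0.985, "dz": 0.03, "ax": 0, "ay": 0, "az": 0, "hand": -1},
    {"dx": -0.29, "dy": 0.985, "dz": 0.03, "ax": 0, "ay": 0, "az": 0, "hand": -1},
  ],
)

```text
clock: 7.3
tcp_pos: [0.3768, -0.2515, 0.1672]
tcp_rot: [-3.141, 0.003, -0.203]
ft_force: [-0.1, 0.8, -0.4]
width: 0.0912
grip_force: 0.0
```

```bash
python3 go.py .379,-.348,.08,-11 .379,-.348,.016,-11
```

```text
t 7.3 tcp [ 0.3768 -0.2515  0.1672] rpy [-180.     0.2  -11.6] w 0.0912 q6 1.16
(0.379, -0.348, 0.08, -11.0) d [0.087 0.376 0.348] a [-0.     0.002 -0.007]
(0.379, -0.348, 0.016, -11.0) d [0.088 0.377 0.604] a [-0.     0.002 -0.007]
```

Request:
jog_arm(
  increments=[
    {"dx": 0.087, "dy": 0.376, "dz": 0.1, "ax": 0, "ay": 0, "az": 0, "hand": -1},
    {"dx": 0.087, "dy": 0.376, "dz": 0.2, "ax": 0, "ay": 0, "az": 0, "hand": -1},
    {"dx": 0.087, "dy": 0.376, "dz": 0.348, "ax": 0, "ay": 0, "az": 0, "hand": -1},
    {"dx": 0.087, "dy": 0.376, "dz": 0.348, "ax": 0, "ay": 0, "az": 0, "hand": -1},
    {"dx": 0.087, "dy": 0.376, "dz": 0.348, "ax": 0, "ay": 0, "az": 0, "hand": -1},
  ],
)

```text
clock: 7.92
tcp_pos: [0.3831, -0.3453, 0.0824]
tcp_rot: [3.142, -0.0, -0.196]
ft_force: [1.0, -0.6, 0.3]
width: 0.0912
grip_force: 0.0
```

```bash
python3 go.py .379,-.348,.016,-11
```

```text
t 7.92 tcp [ 0.3831 -0.3453  0.0824] rpy [180.   -0.  -11.2] w 0.0912 q6 1.01
(0.379, -0.348, 0.016, -11.0) d [-0.014  0.014  0.266] a [ 0.    -0.    -0.002]
```

Request:
jog_arm(
  increments=[
    {"dx": -0.014, "dy": 0.014, "dz": 0.13, "ax": 0, "ay": 0, "az": 0, "hand": -1},
    {"dx": -0.014, "dy": 0.014, "dz": 0.266, "ax": 0, "ay": 0, "az": 0, "hand": -1},
    {"dx": -0.014, "dy": 0.014, "dz": 0.266, "ax": 0, "ay": 0, "az": 0, "hand": -1},
    {"dx": -0.014, "dy": 0.014, "dz": 0.266, "ax": 0, "ay": 0, "az": 0, "hand": -1},
    {"dx": -0.014, "dy": 0.014, "dz": 0.266, "ax": 0, "ay": 0, "az": 0, "hand": 1},
    {"dx": -0.014, "dy": 0.014, "dz": 0.266, "ax": 0, "ay": 0, "az": 0, "hand": 1},
    {"dx": -0.014, "dy": 0.014, "dz": 0.266, "ax": 0, "ay": 0, "az": 0, "hand": 1},
    {"dx": -0.014, "dy": 0.014, "dz": 0.266, "ax": 0, "ay": 0, "az": 0, "hand": 1},
  ],
  grip_force=25,
)

```text
clock: 8.93
tcp_pos: [0.3783, -0.3487, 0.0159]
tcp_rot: [3.141, -0.0, -0.197]
ft_force: [-0.0, 0.8, 3.1]
width: 0.0606
grip_force: 25.0
```

```bash
python3 go.py .379,-.348,.17,-11 .602,-.040,.17,-11
```

```text
t 8.93 tcp [ 0.3783 -0.3487  0.0159] rpy [180.   -0.  -11.3] w 0.0606 q6 1.0
(0.379, -0.348, 0.17, -11.0) d [ 0.002 -0.003 -0.617] a [ 0.    -0.    -0.003]
(0.602, -0.04, 0.17, -11.0) d [ 0.636 -1.386 -0.617] a [ 0.    -0.    -0.003]
```

Request:
jog_arm(
  increments=[
    {"dx": 0, "dy": 0, "dz": -0.1, "ax": 0, "ay": 0, "az": 0, "hand": 1},
    {"dx": 0, "dy": 0, "dz": -0.3, "ax": 0, "ay": 0, "az": 0, "hand": 1},
    {"dx": 0, "dy": 0, "dz": -0.5, "ax": 0, "ay": 0, "az": 0, "hand": 1},
    {"dx": 0.1, "dy": -0.2, "dz": -0.61, "ax": 0, "ay": 0, "az": 0, "hand": 1},
    {"dx": 0.2, "dy": -0.4, "dz": -0.61, "ax": 0, "ay": 0, "az": 0, "hand": 1},
    {"dx": 0.3, "dy": -0.6, "dz": -0.61, "ax": 0, "ay": 0, "az": 0, "hand": 1},
    {"dx": 0.4, "dy": -0.8, "dz": -0.61, "ax": 0, "ay": 0, "az": 0, "hand": 1},
    {"dx": 0.5, "dy": -1, "dz": -0.61, "ax": 0, "ay": 0, "az": 0, "hand": 1},
  ],
)

```text
clock: 9.93
tcp_pos: [0.5502, -0.1263, 0.1674]
tcp_rot: [3.141, 0.001, -0.197]
ft_force: [0.6, -1.3, -1.9]
width: 0.0605
grip_force: 25.0
```

```bash
python3 go.py .602,-.040,.12,-11 .602,-.040,.055,-11
```

```text
t 9.93 tcp [ 0.5502 -0.1263  0.1674] rpy [ 1.80e+02  1.00e-01 -1.13e+01] w 0.0605 q6 1.52
(0.602, -0.04, 0.12, -11.0) d [ 0.136 -0.379  0.189] a [ 0.     0.001 -0.003]
(0.602, -0.04, 0.055, -11.0) d [ 0.136 -0.379  0.449] a [ 0.     0.001 -0.003]
```

Request:
jog_arm(
  increments=[
    {"dx": 0.07, "dy": -0.19, "dz": 0.05, "ax": 0, "ay": 0, "az": 0, "hand": 1},
    {"dx": 0.136, "dy": -0.379, "dz": 0.1, "ax": 0, "ay": 0, "az": 0, "hand": 1},
    {"dx": 0.136, "dy": -0.379, "dz": 0.19, "ax": 0, "ay": 0, "az": 0, "hand": 1},
    {"dx": 0.136, "dy": -0.379, "dz": 0.35, "ax": 0, "ay": 0, "az": 0, "hand": 1},
    {"dx": 0.136, "dy": -0.379, "dz": 0.45, "ax": 0, "ay": 0, "az": 0, "hand": 1},
    {"dx": 0.136, "dy": -0.379, "dz": 0.45, "ax": 0, "ay": 0, "az": 0, "hand": 1},
    {"dx": 0.136, "dy": -0.379, "dz": 0.45, "ax": 0, "ay": 0, "az": 0, "hand": 1},
  ],
)

```text
clock: 10.8
tcp_pos: [0.6022, -0.0417, 0.0562]
tcp_rot: [-3.142, -0.001, -0.197]
ft_force: [0.8, -0.4, -1.7]
width: 0.0602
grip_force: 25.0
```

```bash
python3 go.py .602,-.040,.0238,-11
```

```text
t 10.8 tcp [ 0.6022 -0.0417  0.0562] rpy [-1.80e+02 -1.00e-01 -1.13e+01] w 0.0602 q6 1.68
(0.602, -0.04, 0.0238, -11.0) d [-0.002 -0.007  0.13 ] a [-0.    -0.001 -0.003]
```

Request:
jog_arm(
  increments=[
    {"dx": 0, "dy": -0.007, "dz": 0.07, "ax": 0, "ay": 0, "az": 0, "hand": 1},
    {"dx": 0, "dy": -0.007, "dz": 0.105, "ax": 0, "ay": 0, "az": 0, "hand": 1},
    {"dx": 0, "dy": -0.007, "dz": 0.125, "ax": 0, "ay": 0, "az": 0, "hand": 1},
    {"dx": 0, "dy": -0.007, "dz": 0.13, "ax": 0, "ay": 0, "az": 0, "hand": 1},
    {"dx": 0, "dy": -0.007, "dz": 0.13, "ax": 0, "ay": 0, "az": 0, "hand": 1},
    {"dx": 0, "dy": -0.007, "dz": 0.13, "ax": 0, "ay": 0, "az": 0, "hand": 1},
  ],
)

```text
clock: 11.55
tcp_pos: [0.6014, -0.0398, 0.0239]
tcp_rot: [3.141, 0.001, -0.197]
ft_force: [-2.8, 0.3, 4.1]
width: 0.0599
grip_force: 25.0
```

Request:
jog_arm(
  increments=[
    {"dx": 0, "dy": 0, "dz": 0, "ax": 0, "ay": 0, "az": 0, "hand": -1},
    {"dx": 0, "dy": 0, "dz": 0, "ax": 0, "ay": 0, "az": 0, "hand": -1},
    {"dx": 0, "dy": 0, "dz": 0, "ax": 0, "ay": 0, "az": 0, "hand": -1},
    {"dx": 0, "dy": 0, "dz": -0.1, "ax": 0, "ay": 0, "az": 0, "hand": -1},
    {"dx": 0, "dy": 0, "dz": -0.3, "ax": 0, "ay": 0, "az": 0, "hand": -1},
    {"dx": 0, "dy": 0, "dz": -0.5, "ax": 0, "ay": 0, "az": 0, "hand": -1},
    {"dx": 0, "dy": 0, "dz": -0.6, "ax": 0, "ay": 0, "az": 0, "hand": -1},
    {"dx": 0, "dy": 0, "dz": -0.6, "ax": 0, "ay": 0, "az": 0, "hand": -1},
  ],
)

```text
clock: 12.55
tcp_pos: [0.6032, -0.04, 0.175]
tcp_rot: [-3.141, -0.005, -0.197]
ft_force: [-0.9, -0.2, -0.6]
width: 0.0914
grip_force: 0.0
```

```bash
python3 go.py .56,-.26,.17,19 .498,-.385,.14,19
```

```text
t 12.55 tcp [ 0.6032 -0.04    0.175 ] rpy [-180.    -0.3  -11.3] w 0.0914 q6 1.68
(0.56, -0.26, 0.17, 19.0) d [0.002 0.897 0.02 ] a [ 0.001 -0.003 -0.336]
(0.498, -0.385, 0.14, 19.0) d [-0.144  1.436  0.139] a [ 0.001 -0.003 -0.336]
```

Request:
jog_arm(
  increments=[
    {"dx": 0, "dy": 0.9, "dz": 0.02, "ax": 0, "ay": 0, "az": -0.336, "hand": -1},
    {"dx": 0, "dy": 0.9, "dz": 0.02, "ax": 0, "ay": 0, "az": -0.336, "hand": -1},
    {"dx": 0, "dy": 0.9, "dz": 0.02, "ax": 0, "ay": 0, "az": -0.336, "hand": -1},
    {"dx": 0, "dy": 0.9, "dz": 0.02, "ax": 0, "ay": 0, "az": -0.336, "hand": -1},
    {"dx": 0, "dy": 0.9, "dz": 0.02, "ax": 0, "ay": 0, "az": -0.336, "hand": -1},
    {"dx": 0, "dy": 0.9, "dz": 0.02, "ax": 0, "ay": 0, "az": -0.336, "hand": -1},
  ],
)

```text
clock: 13.3
tcp_pos: [0.5573, -0.2598, 0.1663]
tcp_rot: [-3.139, 0.002, 0.331]
ft_force: [-0.0, 0.2, 0.5]
width: 0.0911
grip_force: 0.0
```

```bash
python3 go.py .498,-.385,.10,19 
```

```text
t 13.3 tcp [ 0.5573 -0.2598  0.1663] rpy [-1.799e+02  1.000e-01  1.890e+01] w 0.0911 q6 0.78
(0.498, -0.385, 0.1, 19.0) d [-0.386  0.397  0.265] a [-0.002  0.001 -0.001]
```

Request:
jog_arm(
  increments=[
    {"dx": -0.386, "dy": 0.397, "dz": 0.1, "ax": 0, "ay": 0, "az": 0, "hand": -1},
    {"dx": -0.386, "dy": 0.397, "dz": 0.15, "ax": 0, "ay": 0, "az": 0, "hand": -1},
    {"dx": -0.386, "dy": 0.397, "dz": 0.265, "ax": 0, "ay": 0, "az": 0, "hand": -1},
    {"dx": -0.386, "dy": 0.397, "dz": 0.265, "ax": 0, "ay": 0, "az": 0, "hand": -1},
    {"dx": -0.386, "dy": 0.397, "dz": 0.265, "ax": 0, "ay": 0, "az": 0, "hand": -1},
  ],
)

```text
clock: 13.92
tcp_pos: [0.5002, -0.3844, 0.1025]
tcp_rot: [3.141, -0.001, 0.333]
ft_force: [0.3, 0.1, 0.5]
width: 0.091
grip_force: 0.0
```

```bash
python3 go.py .498,-.385,.03,19; python3 - <<'E'
from look import *; o=snap("e")
crop("e","side",230,90,150,110,5,"e1")
crop("e","top",230,120,220,150,3,"e2")
E
```

```text
t 13.93 tcp [ 0.5002 -0.3844  0.1025] rpy [ 1.80e+02 -1.00e-01  1.91e+01] w 0.091 q6 0.56
(0.498, -0.385, 0.03, 19.0) d [-0.009 -0.001  0.29 ] a [ 0.    -0.001  0.001]
```

View pics/e2.png

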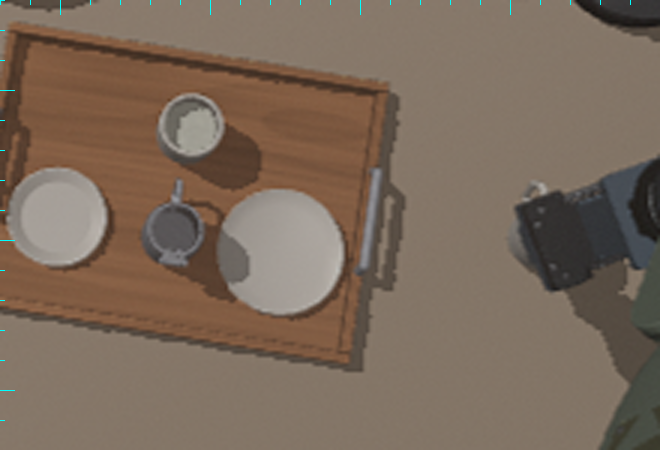

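The top view shows the jug rim at about (287.3,196) and the pot rim at (293.5,162), both upright on the tray, with the saucers unmoved.

```bash
python3 - <<'E'
from look import *; o=pickle.load(open("pics/e.pkl","rb")); T=o["top"]
for n,(a,b),z in (("jug",(173.5,229),.080),("pot",(191,127),.068)): print(n,at(T,(230+a/3-.33,120+b/3-.33),z))
E
```

```text
jug [ 0.50197965 -0.02039279  0.08      ]
pot [ 0.59959112 -0.03933197  0.068     ]
```

Request:
jog_arm(
  increments=[
    {"dx": -0.009, "dy": 0, "dz": 0.14, "ax": 0, "ay": 0, "az": 0, "hand": -1},
    {"dx": -0.009, "dy": 0, "dz": 0.25, "ax": 0, "ay": 0, "az": 0, "hand": -1},
    {"dx": -0.009, "dy": 0, "dz": 0.29, "ax": 0, "ay": 0, "az": 0, "hand": -1},
    {"dx": -0.009, "dy": 0, "dz": 0.29, "ax": 0, "ay": 0, "az": 0, "hand": -1},
    {"dx": -0.009, "dy": 0, "dz": 0.29, "ax": 0, "ay": 0, "az": 0, "hand": 1},
    {"dx": -0.009, "dy": 0, "dz": 0.29, "ax": 0, "ay": 0, "az": 0, "hand": 1},
    {"dx": -0.009, "dy": 0, "dz": 0.29, "ax": 0, "ay": 0, "az": 0, "hand": 1},
    {"dx": -0.009, "dy": 0, "dz": 0.29, "ax": 0, "ay": 0, "az": 0, "hand": 1},
  ],
  grip_force=25,
)

```text
clock: 15.02
tcp_pos: [0.4969, -0.3865, 0.0297]
tcp_rot: [3.141, -0.0, 0.331]
ft_force: [-0.5, 0.5, 4.0]
width: 0.0605
grip_force: 25.0
```

```bash
python3 go.py .498,-.385,.17,19 .486,-.1295,.17,19
```

```text
t 15.03 tcp [ 0.4969 -0.3865  0.0297] rpy [180.  -0.  19.] w 0.0605 q6 0.56
(0.498, -0.385, 0.17, 19.0) d [ 0.006 -0.004 -0.561] a [ 0. -0. -0.]
(0.486, -0.1295, 0.17, 19.0) d [ 0.293 -0.986 -0.561] a [ 0. -0. -0.]
```

Request:
jog_arm(
  increments=[
    {"dx": 0, "dy": 0, "dz": -0.1, "ax": 0, "ay": 0, "az": 0, "hand": 1},
    {"dx": 0, "dy": 0, "dz": -0.3, "ax": 0, "ay": 0, "az": 0, "hand": 1},
    {"dx": 0, "dy": 0, "dz": -0.5, "ax": 0, "ay": 0, "az": 0, "hand": 1},
    {"dx": 0.05, "dy": -0.2, "dz": -0.56, "ax": 0, "ay": 0, "az": 0, "hand": 1},
    {"dx": 0.12, "dy": -0.4, "dz": -0.56, "ax": 0, "ay": 0, "az": 0, "hand": 1},
    {"dx": 0.18, "dy": -0.6, "dz": -0.56, "ax": 0, "ay": 0, "az": 0, "hand": 1},
    {"dx": 0.24, "dy": -0.8, "dz": -0.56, "ax": 0, "ay": 0, "az": 0, "hand": 1},
    {"dx": 0.29, "dy": -0.98, "dz": -0.56, "ax": 0, "ay": 0, "az": 0, "hand": 1},
  ],
)

```text
clock: 16.02
tcp_pos: [0.485, -0.1294, 0.1688]
tcp_rot: [-3.141, 0.001, 0.331]
ft_force: [0.9, -0.2, -2.2]
width: 0.0602
grip_force: 25.0
```

```bash
python3 go.py .485,-.1295,.07,19
```

```text
t 16.02 tcp [ 0.485  -0.1294  0.1688] rpy [-180.    0.   19.] w 0.0602 q6 0.96
(0.485, -0.1295, 0.07, 19.0) d [0.    0.001 0.395] a [-0.  0. -0.]
```

Request:
jog_arm(
  increments=[
    {"dx": 0, "dy": 0, "dz": 0.1, "ax": 0, "ay": 0, "az": 0, "hand": 1},
    {"dx": 0, "dy": 0, "dz": 0.25, "ax": 0, "ay": 0, "az": 0, "hand": 1},
    {"dx": 0, "dy": 0, "dz": 0.36, "ax": 0, "ay": 0, "az": 0, "hand": 1},
    {"dx": 0, "dy": 0, "dz": 0.395, "ax": 0, "ay": 0, "az": 0, "hand": 1},
    {"dx": 0, "dy": 0, "dz": 0.395, "ax": 0, "ay": 0, "az": 0, "hand": 1},
    {"dx": 0, "dy": 0, "dz": 0.395, "ax": 0, "ay": 0, "az": 0, "hand": 1},
  ],
)

```text
clock: 16.77
tcp_pos: [0.4866, -0.1316, 0.0715]
tcp_rot: [3.14, -0.002, 0.331]
ft_force: [0.2, 0.6, -2.4]
width: 0.06
grip_force: 25.0
```

```bash
python3 go.py .485,-.1295,.0427,19
```

```text
t 16.77 tcp [ 0.4866 -0.1316  0.0715] rpy [ 1.799e+02 -1.000e-01  1.900e+01] w 0.06 q6 0.95
(0.485, -0.1295, 0.0427, 19.0) d [-0.004 -0.01   0.115] a [ 0.001 -0.001 -0.   ]
```

Request:
jog_arm(
  increments=[
    {"dx": -0.004, "dy": -0.008, "dz": 0.06, "ax": 0, "ay": 0, "az": 0, "hand": 1},
    {"dx": -0.004, "dy": -0.008, "dz": 0.09, "ax": 0, "ay": 0, "az": 0, "hand": 1},
    {"dx": -0.004, "dy": -0.008, "dz": 0.108, "ax": 0, "ay": 0, "az": 0, "hand": 1},
    {"dx": -0.004, "dy": -0.008, "dz": 0.115, "ax": 0, "ay": 0, "az": 0, "hand": 1},
    {"dx": -0.004, "dy": -0.008, "dz": 0.115, "ax": 0, "ay": 0, "az": 0, "hand": 1},
    {"dx": -0.004, "dy": -0.008, "dz": 0.115, "ax": 0, "ay": 0, "az": 0, "hand": 1},
  ],
)

```text
clock: 17.52
tcp_pos: [0.4844, -0.1298, 0.0427]
tcp_rot: [3.141, -0.001, 0.331]
ft_force: [-2.1, 0.2, 5.8]
width: 0.0605
grip_force: 25.0
```

Contact confirmed (fz rose by about 8 N). I'll release and rise.

Request:
jog_arm(
  increments=[
    {"dx": 0, "dy": 0, "dz": 0, "ax": 0, "ay": 0, "az": 0, "hand": -0.8},
    {"dx": 0, "dy": 0, "dz": 0, "ax": 0, "ay": 0, "az": 0, "hand": -0.8},
    {"dx": 0, "dy": 0, "dz": 0, "ax": 0, "ay": 0, "az": 0, "hand": -0.8},
    {"dx": 0, "dy": 0, "dz": -0.1, "ax": 0, "ay": 0, "az": 0, "hand": -0.8},
    {"dx": 0, "dy": 0, "dz": -0.3, "ax": 0, "ay": 0, "az": 0, "hand": -0.8},
    {"dx": 0, "dy": 0, "dz": -0.5, "ax": 0, "ay": 0, "az": 0, "hand": -1},
    {"dx": 0, "dy": 0, "dz": -0.6, "ax": 0, "ay": 0, "az": 0, "hand": -1},
    {"dx": 0, "dy": 0, "dz": -0.6, "ax": 0, "ay": 0, "az": 0, "hand": -1},
  ],
)

```text
clock: 18.52
tcp_pos: [0.4853, -0.13, 0.1935]
tcp_rot: [3.139, -0.004, 0.331]
ft_force: [-0.5, 0.7, 0.7]
width: 0.0914
grip_force: 0.0
```

```bash
python3 go.py .54,.1,.17,12 .6154,.339,.14,5
```

```text
t 18.52 tcp [ 0.4853 -0.13    0.1935] rpy [179.8  -0.2  19. ] w 0.0914 q6 0.96
(0.54, 0.1, 0.17, 12.0) d [ 0.505 -0.799  0.094] a [ 0.002 -0.003  0.077]
(0.6154, 0.339, 0.14, 5.0) d [ 1.101 -1.606  0.214] a [ 0.002 -0.003  0.155]
```

Request:
jog_arm(
  increments=[
    {"dx": 0.5, "dy": -0.8, "dz": 0.05, "ax": 0, "ay": 0, "az": 0.155, "hand": -1},
    {"dx": 0.5, "dy": -0.8, "dz": 0.05, "ax": 0, "ay": 0, "az": 0.155, "hand": -1},
    {"dx": 0.5, "dy": -0.8, "dz": 0.05, "ax": 0, "ay": 0, "az": 0.155, "hand": -1},
    {"dx": 0.5, "dy": -0.8, "dz": 0.05, "ax": 0, "ay": 0, "az": 0.155, "hand": -1},
    {"dx": 0.5, "dy": -0.8, "dz": 0.05, "ax": 0, "ay": 0, "az": 0.155, "hand": -1},
    {"dx": 0.5, "dy": -0.8, "dz": 0.05, "ax": 0, "ay": 0, "az": 0.155, "hand": -1},
  ],
)

```text
clock: 19.27
tcp_pos: [0.5364, 0.0998, 0.1776]
tcp_rot: [3.141, 0.003, 0.088]
ft_force: [-0.6, 0.1, -0.5]
width: 0.0912
grip_force: 0.0
```

```bash
python3 go.py .6154,.339,.14,5
```

```text
t 19.27 tcp [0.5364 0.0998 0.1776] rpy [179.9   0.2   5.1] w 0.0912 q6 1.65
(0.6154, 0.339, 0.14, 5.0) d [ 0.4   -0.926  0.148] a [0.001 0.002 0.001]
```

```bash
python3 - <<'E'
from look import *; o=pickle.load(open("pics/a.pkl","rb")); T,S=o["top"],o["side"]
for uv,z in (((150,108),.03),((150,108),.12),((137,88),.17),((62,135),.02),((130,117),.02)): 
    p=at(T,uv,z);print(uv,z,p.round(3),proj(S,p).round(0))
E
```

```text
(150, 108) 0.03 [0.77  0.378 0.03 ] [108. 219.]
(150, 108) 0.12 [0.74  0.353 0.12 ] [117. 190.]
(137, 88) 0.17 [0.777 0.374 0.17 ] [ 99. 172.]
(62, 135) 0.02 [0.693 0.639 0.02 ] [ 35. 283.]
(130, 117) 0.02 [0.747 0.439 0.02 ] [ 95. 235.]
```

Request:
jog_arm(
  increments=[
    {"dx": 0.2, "dy": -0.46, "dz": 0.1, "ax": 0, "ay": 0, "az": 0, "hand": -0.7},
    {"dx": 0.4, "dy": -0.92, "dz": 0.15, "ax": 0, "ay": 0, "az": 0, "hand": -0.7},
    {"dx": 0.4, "dy": -0.92, "dz": 0.15, "ax": 0, "ay": 0, "az": 0, "hand": -0.7},
    {"dx": 0.4, "dy": -0.92, "dz": 0.15, "ax": 0, "ay": 0, "az": 0, "hand": -0.7},
    {"dx": 0.4, "dy": -0.92, "dz": 0.25, "ax": 0, "ay": 0, "az": 0, "hand": -0.7},
    {"dx": 0.4, "dy": -0.92, "dz": 0.36, "ax": 0, "ay": 0, "az": 0, "hand": -0.7},
    {"dx": 0.4, "dy": -0.92, "dz": 0.36, "ax": 0, "ay": 0, "az": 0, "hand": -0.7},
    {"dx": 0.4, "dy": -0.92, "dz": 0.36, "ax": 0, "ay": 0, "az": 0, "hand": -0.7},
  ],
)

```text
clock: 20.27
tcp_pos: [0.6177, 0.3369, 0.0901]
tcp_rot: [-3.141, -0.001, 0.086]
ft_force: [0.9, -0.2, 0.8]
width: 0.0773
grip_force: 0.0
```

```bash
python3 go.py .6154,.339,.014,5; python3 - <<'E'
from look import *; o=snap("f")
crop("f","side",100,150,150,110,5,"f1")
E
```

```text
t 20.27 tcp [0.6177 0.3369 0.0901] rpy [-1.8e+02 -1.0e-01  4.9e+00] w 0.0773 q6 1.97
(0.6154, 0.339, 0.014, 5.0) d [-0.009 -0.009  0.304] a [-0.    -0.001 -0.001]
```

View pics/f1.png

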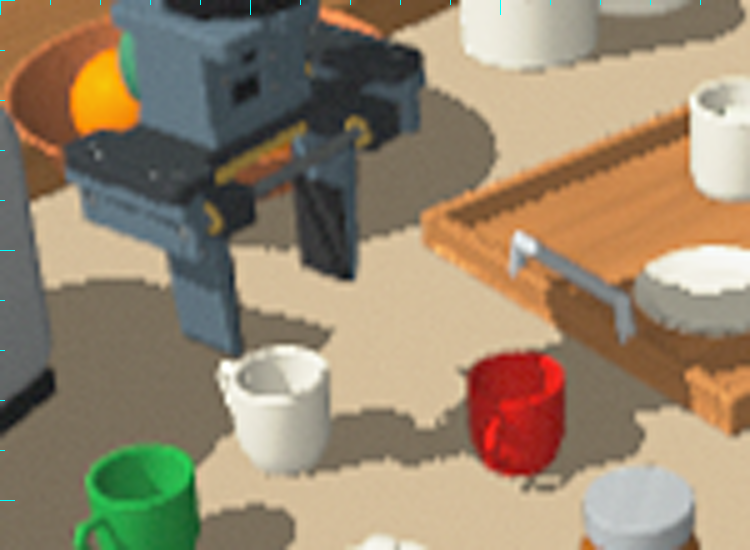

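The open fingers straddle the white espresso cup (crop rim about (283,372)) and are well clear of the green cup, red cup and toaster. Descend and grip.

Request:
jog_arm(
  increments=[
    {"dx": -0.009, "dy": -0.009, "dz": 0.14, "ax": 0, "ay": 0, "az": 0, "hand": -0.7},
    {"dx": -0.009, "dy": -0.009, "dz": 0.26, "ax": 0, "ay": 0, "az": 0, "hand": -0.7},
    {"dx": -0.009, "dy": -0.009, "dz": 0.304, "ax": 0, "ay": 0, "az": 0, "hand": -0.7},
    {"dx": -0.009, "dy": -0.009, "dz": 0.304, "ax": 0, "ay": 0, "az": 0, "hand": -0.7},
    {"dx": -0.009, "dy": -0.009, "dz": 0.304, "ax": 0, "ay": 0, "az": 0, "hand": 1},
    {"dx": -0.009, "dy": -0.009, "dz": 0.304, "ax": 0, "ay": 0, "az": 0, "hand": 1},
    {"dx": -0.009, "dy": -0.009, "dz": 0.304, "ax": 0, "ay": 0, "az": 0, "hand": 1},
    {"dx": -0.009, "dy": -0.009, "dz": 0.304, "ax": 0, "ay": 0, "az": 0, "hand": 1},
  ],
  grip_force=20,
)

```text
clock: 21.38
tcp_pos: [0.6148, 0.3401, 0.014]
tcp_rot: [-3.141, -0.001, 0.088]
ft_force: [0.8, -1.7, 3.7]
width: 0.0497
grip_force: 20.0
```

```bash
python3 go.py .6154,.339,.15,5 .5208,.088,.15,5
```

```text
t 21.38 tcp [0.6148 0.3401 0.014 ] rpy [-1.8e+02 -1.0e-01  5.0e+00] w 0.0497 q6 1.97
(0.6154, 0.339, 0.15, 5.0) d [ 0.003  0.004 -0.544] a [-0.    -0.001  0.   ]
(0.5208, 0.088, 0.15, 5.0) d [-0.462  0.971 -0.545] a [-0.    -0.001  0.   ]
```

Request:
jog_arm(
  increments=[
    {"dx": 0, "dy": 0, "dz": -0.05, "ax": 0, "ay": 0, "az": 0, "hand": 1},
    {"dx": 0, "dy": 0, "dz": -0.15, "ax": 0, "ay": 0, "az": 0, "hand": 1},
    {"dx": 0, "dy": 0, "dz": -0.3, "ax": 0, "ay": 0, "az": 0, "hand": 1},
    {"dx": 0, "dy": 0, "dz": -0.45, "ax": 0, "ay": 0, "az": 0, "hand": 1},
    {"dx": 0, "dy": 0, "dz": -0.54, "ax": 0, "ay": 0, "az": 0, "hand": 1},
    {"dx": -0.05, "dy": 0.1, "dz": -0.54, "ax": 0, "ay": 0, "az": 0, "hand": 1},
    {"dx": -0.12, "dy": 0.25, "dz": -0.54, "ax": 0, "ay": 0, "az": 0, "hand": 1},
    {"dx": -0.2, "dy": 0.42, "dz": -0.54, "ax": 0, "ay": 0, "az": 0, "hand": 1},
  ],
)

```text
clock: 22.38
tcp_pos: [0.5732, 0.2303, 0.1486]
tcp_rot: [-3.142, -0.001, 0.089]
ft_force: [0.1, -0.4, -0.7]
width: 0.0502
grip_force: 20.0
```

```bash
python3 go.py .5210,.088,.06,5 
```

```text
t 22.38 tcp [0.5732 0.2303 0.1486] rpy [-180.    -0.     5.1] w 0.0502 q6 1.85
(0.521, 0.088, 0.06, 5.0) d [-0.259  0.549  0.354] a [-0.    -0.     0.001]
```

Request:
jog_arm(
  increments=[
    {"dx": -0.1, "dy": 0.2, "dz": 0, "ax": 0, "ay": 0, "az": 0, "hand": 1},
    {"dx": -0.18, "dy": 0.4, "dz": 0, "ax": 0, "ay": 0, "az": 0, "hand": 1},
    {"dx": -0.259, "dy": 0.549, "dz": 0.05, "ax": 0, "ay": 0, "az": 0, "hand": 1},
    {"dx": -0.259, "dy": 0.549, "dz": 0.2, "ax": 0, "ay": 0, "az": 0, "hand": 1},
    {"dx": -0.259, "dy": 0.549, "dz": 0.32, "ax": 0, "ay": 0, "az": 0, "hand": 1},
    {"dx": -0.259, "dy": 0.549, "dz": 0.354, "ax": 0, "ay": 0, "az": 0, "hand": 1},
    {"dx": -0.259, "dy": 0.549, "dz": 0.354, "ax": 0, "ay": 0, "az": 0, "hand": 1},
    {"dx": -0.259, "dy": 0.549, "dz": 0.354, "ax": 0, "ay": 0, "az": 0, "hand": 1},
  ],
)

```text
clock: 23.38
tcp_pos: [0.5224, 0.089, 0.061]
tcp_rot: [-3.142, -0.003, 0.088]
ft_force: [-0.1, -0.4, -0.9]
width: 0.0501
grip_force: 20.0
```

```bash
python3 go.py .521,.088,.0272,5; python3 - <<'E'
from look import *; o=snap("g")
crop("g","side",160,120,150,110,5,"g1")
E
```

```text
t 23.38 tcp [0.5224 0.089  0.061 ] rpy [-180.    -0.2    5. ] w 0.0501 q6 1.63
(0.521, 0.088, 0.0272, 5.0) d [-0.006  0.003  0.135] a [-0.    -0.002  0.   ]
```

View pics/g1.png

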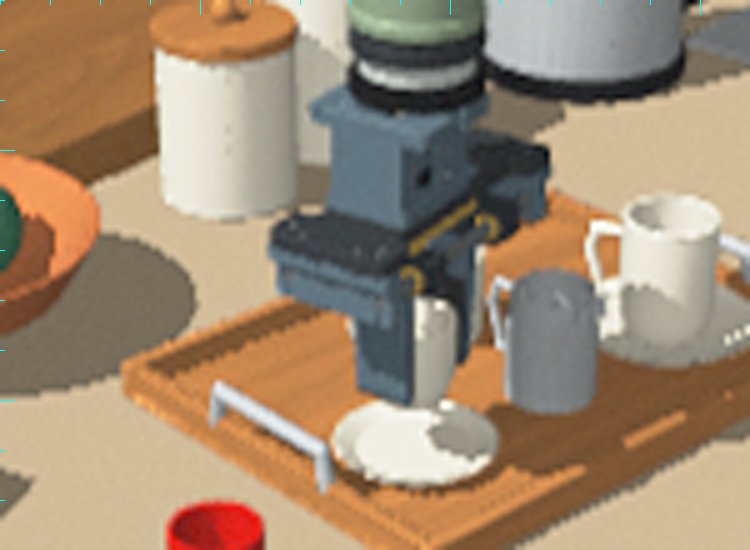

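The cup is held upright above the small saucer, and the mug and jug stand well. Lower.

Request:
jog_arm(
  increments=[
    {"dx": -0.006, "dy": 0.003, "dz": 0.07, "ax": 0, "ay": 0, "az": 0, "hand": 1},
    {"dx": -0.006, "dy": 0.003, "dz": 0.105, "ax": 0, "ay": 0, "az": 0, "hand": 1},
    {"dx": -0.006, "dy": 0.003, "dz": 0.128, "ax": 0, "ay": 0, "az": 0, "hand": 1},
    {"dx": -0.006, "dy": 0.003, "dz": 0.135, "ax": 0, "ay": 0, "az": 0, "hand": 1},
    {"dx": -0.006, "dy": 0.003, "dz": 0.135, "ax": 0, "ay": 0, "az": 0, "hand": 1},
    {"dx": -0.006, "dy": 0.003, "dz": 0.135, "ax": 0, "ay": 0, "az": 0, "hand": 1},
  ],
)

```text
clock: 24.22
tcp_pos: [0.5202, 0.0878, 0.0269]
tcp_rot: [3.142, -0.001, 0.088]
ft_force: [-1.5, -0.3, 6.4]
width: 0.0503
grip_force: 20.0
```

Request:
jog_arm(
  increments=[
    {"dx": 0, "dy": 0, "dz": 0, "ax": 0, "ay": 0, "az": 0, "hand": -0.6},
    {"dx": 0, "dy": 0, "dz": 0, "ax": 0, "ay": 0, "az": 0, "hand": -0.6},
    {"dx": 0, "dy": 0, "dz": 0, "ax": 0, "ay": 0, "az": 0, "hand": -0.6},
    {"dx": 0, "dy": 0, "dz": -0.1, "ax": 0, "ay": 0, "az": 0, "hand": -0.6},
    {"dx": 0, "dy": 0, "dz": -0.3, "ax": 0, "ay": 0, "az": 0, "hand": -0.6},
    {"dx": 0, "dy": 0, "dz": -0.5, "ax": 0, "ay": 0, "az": 0, "hand": -0.6},
    {"dx": 0, "dy": 0, "dz": -0.6, "ax": 0, "ay": 0, "az": 0, "hand": -0.6},
    {"dx": 0, "dy": 0, "dz": -0.6, "ax": 0, "ay": 0, "az": 0, "hand": -0.6},
  ],
)

```text
clock: 25.22
tcp_pos: [0.5211, 0.088, 0.1778]
tcp_rot: [-3.141, -0.005, 0.088]
ft_force: [-0.4, 0.4, 0.2]
width: 0.0729
grip_force: 0.0
```

```bash
python3 - <<'E'
from look import *; o=pickle.load(open("pics/g.pkl","rb")); T,S=o["top"],o["side"]
# knob top centre z .032 from first picture, and disc
a=pickle.load(open("pics/a.pkl","rb")); print(at(a["top"],(110+133/4-.4,130+289/4-.4),.032), at(a["top"],(146.2-.4,202.7-.4),.009))
E
python3 go.py .5,.29,.15,10 .493,.391,.1,10
```

```text
[0.4923529  0.39328577 0.032     ] [0.49295338 0.39111336 0.009     ]
t 25.23 tcp [0.5211 0.088  0.1778] rpy [-180.    -0.3    5. ] w 0.0729 q6 1.63
(0.5, 0.29, 0.15, 10.0) d [-0.014 -0.812  0.111] a [ 0.    -0.003 -0.055]
(0.493, 0.391, 0.1, 10.0) d [-0.008 -1.217  0.312] a [ 0.    -0.003 -0.055]
```

Request:
jog_arm(
  increments=[
    {"dx": -0.01, "dy": -0.9, "dz": 0.08, "ax": 0, "ay": 0, "az": 0, "hand": 0.1},
    {"dx": -0.01, "dy": -0.9, "dz": 0.08, "ax": 0, "ay": 0, "az": 0, "hand": 0.1},
    {"dx": -0.01, "dy": -0.9, "dz": 0.08, "ax": 0, "ay": 0, "az": 0, "hand": 0.1},
    {"dx": -0.01, "dy": -0.9, "dz": 0.08, "ax": 0, "ay": 0, "az": 0, "hand": 0.1},
    {"dx": -0.01, "dy": -0.9, "dz": 0.08, "ax": 0, "ay": 0, "az": 0, "hand": 0.1},
    {"dx": -0.01, "dy": -0.9, "dz": 0.08, "ax": 0, "ay": 0, "az": 0, "hand": 0.1},
  ],
)

```text
clock: 25.98
tcp_pos: [0.497, 0.3108, 0.1544]
tcp_rot: [3.14, 0.002, 0.088]
ft_force: [-0.0, -0.8, -0.9]
width: 0.041
grip_force: 0.0
```

```bash
python3 go.py .4927,.392,.06,5
```

```text
t 25.98 tcp [0.497  0.3108 0.1544] rpy [1.799e+02 1.000e-01 5.000e+00] w 0.041 q6 2.02
(0.4927, 0.392, 0.06, 5.0) d [ 0.012 -0.326  0.377] a [0.001 0.002 0.   ]
```

Request:
jog_arm(
  increments=[
    {"dx": 0.012, "dy": -0.16, "dz": 0.05, "ax": 0, "ay": 0, "az": 0, "hand": 0.1},
    {"dx": 0.012, "dy": -0.326, "dz": 0.15, "ax": 0, "ay": 0, "az": 0, "hand": 0.1},
    {"dx": 0.012, "dy": -0.326, "dz": 0.3, "ax": 0, "ay": 0, "az": 0, "hand": 0.1},
    {"dx": 0.012, "dy": -0.326, "dz": 0.377, "ax": 0, "ay": 0, "az": 0, "hand": 0.1},
    {"dx": 0.012, "dy": -0.326, "dz": 0.377, "ax": 0, "ay": 0, "az": 0, "hand": 0.1},
    {"dx": 0.012, "dy": -0.326, "dz": 0.377, "ax": 0, "ay": 0, "az": 0, "hand": 0.1},
  ],
)

```text
clock: 26.72
tcp_pos: [0.4944, 0.3926, 0.0626]
tcp_rot: [-3.141, -0.001, 0.086]
ft_force: [0.3, 0.6, 0.8]
width: 0.0412
grip_force: 0.0
```

```bash
python3 go.py .4927,.392,.0135,5; python3 - <<'E'
from look import *; o=snap("h")
crop("h","side",110,180,150,110,5,"h1")
E
```

```text
t 26.73 tcp [0.4944 0.3926 0.0626] rpy [-1.8e+02 -1.0e-01  4.9e+00] w 0.0412 q6 2.14
(0.4927, 0.392, 0.0135, 5.0) d [-0.007  0.002  0.196] a [-0.    -0.001 -0.001]
```

View pics/h1.png

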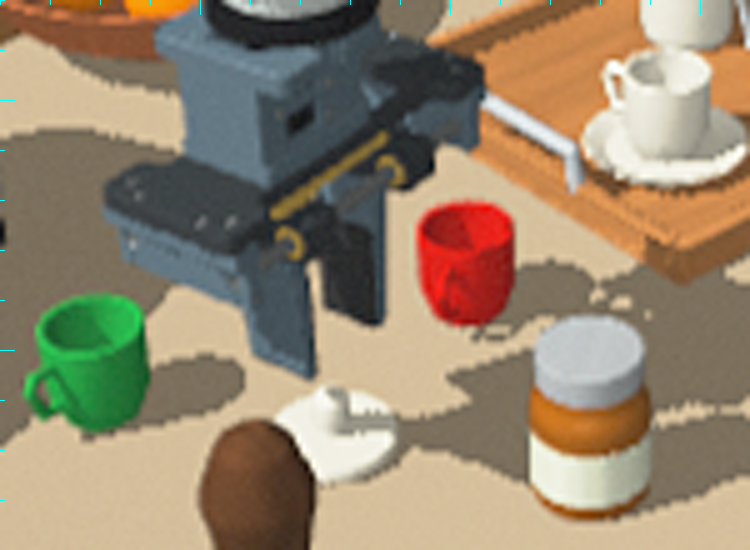

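The fingers are centred above the knob (crop (331,395)), the espresso cup stands on its saucer, and the jar and mill are clear. Descend to 4 mm above the disc and grip.

Request:
jog_arm(
  increments=[
    {"dx": -0.007, "dy": 0.002, "dz": 0.1, "ax": 0, "ay": 0, "az": 0, "hand": 0.1},
    {"dx": -0.007, "dy": 0.002, "dz": 0.16, "ax": 0, "ay": 0, "az": 0, "hand": 0.1},
    {"dx": -0.007, "dy": 0.002, "dz": 0.194, "ax": 0, "ay": 0, "az": 0, "hand": 0.1},
    {"dx": -0.007, "dy": 0.002, "dz": 0.194, "ax": 0, "ay": 0, "az": 0, "hand": 0.1},
    {"dx": -0.007, "dy": 0.002, "dz": 0.194, "ax": 0, "ay": 0, "az": 0, "hand": 1},
    {"dx": -0.007, "dy": 0.002, "dz": 0.194, "ax": 0, "ay": 0, "az": 0, "hand": 1},
    {"dx": -0.007, "dy": 0.002, "dz": 0.194, "ax": 0, "ay": 0, "az": 0, "hand": 1},
    {"dx": -0.007, "dy": 0.002, "dz": 0.194, "ax": 0, "ay": 0, "az": 0, "hand": 1},
  ],
  grip_force=20,
)

```text
clock: 27.82
tcp_pos: [0.4921, 0.3927, 0.0137]
tcp_rot: [-3.141, -0.001, 0.088]
ft_force: [-0.5, -0.2, 2.5]
width: 0.0172
grip_force: 20.0
```

```bash
python3 go.py .493,.392,.16,5 .599,-.0397,.16,5
```

```text
t 27.82 tcp [0.4921 0.3927 0.0137] rpy [-180.   -0.    5.] w 0.0172 q6 2.14
(0.493, 0.392, 0.16, 5.0) d [ 0.004  0.003 -0.585] a [-0.    -0.001  0.   ]
(0.599, -0.0397, 0.16, 5.0) d [ 0.275  1.76  -0.586] a [-0.    -0.001  0.   ]
```

Request:
jog_arm(
  increments=[
    {"dx": 0, "dy": 0, "dz": -0.08, "ax": 0, "ay": 0, "az": 0, "hand": 1},
    {"dx": 0, "dy": 0, "dz": -0.25, "ax": 0, "ay": 0, "az": 0, "hand": 1},
    {"dx": 0, "dy": 0, "dz": -0.45, "ax": 0, "ay": 0, "az": 0, "hand": 1},
    {"dx": 0.03, "dy": 0.12, "dz": -0.58, "ax": 0, "ay": 0, "az": 0, "hand": 1},
    {"dx": 0.06, "dy": 0.3, "dz": -0.58, "ax": 0, "ay": 0, "az": 0, "hand": 1},
    {"dx": 0.1, "dy": 0.5, "dz": -0.58, "ax": 0, "ay": 0, "az": 0, "hand": 1},
    {"dx": 0.14, "dy": 0.7, "dz": -0.58, "ax": 0, "ay": 0, "az": 0, "hand": 1},
    {"dx": 0.18, "dy": 0.9, "dz": -0.58, "ax": 0, "ay": 0, "az": 0, "hand": 1},
  ],
)

```text
clock: 28.82
tcp_pos: [0.5564, 0.1708, 0.1581]
tcp_rot: [3.142, 0.0, 0.088]
ft_force: [1.3, 0.7, -0.1]
width: 0.0176
grip_force: 20.0
```

```bash
python3 go.py .600,-.0397,.15,5
```

```text
t 28.82 tcp [0.5564 0.1708 0.1581] rpy [180.   0.   5.] w 0.0176 q6 1.76
(0.6, -0.0397, 0.15, 5.0) d [0.1   0.854 0.032] a [0. 0. 0.]
```

Request:
jog_arm(
  increments=[
    {"dx": 0.025, "dy": 0.2, "dz": 0, "ax": 0, "ay": 0, "az": 0, "hand": 1},
    {"dx": 0.05, "dy": 0.4, "dz": 0, "ax": 0, "ay": 0, "az": 0, "hand": 1},
    {"dx": 0.075, "dy": 0.6, "dz": 0, "ax": 0, "ay": 0, "az": 0, "hand": 1},
    {"dx": 0.1, "dy": 0.75, "dz": 0.05, "ax": 0, "ay": 0, "az": 0, "hand": 1},
    {"dx": 0.1, "dy": 0.854, "dz": 0.12, "ax": 0, "ay": 0, "az": 0, "hand": 1},
    {"dx": 0.1, "dy": 0.854, "dz": 0.21, "ax": 0, "ay": 0, "az": 0, "hand": 1},
    {"dx": 0.1, "dy": 0.854, "dz": 0.21, "ax": 0, "ay": 0, "az": 0, "hand": 1},
    {"dx": 0.1, "dy": 0.854, "dz": 0.21, "ax": 0, "ay": 0, "az": 0, "hand": 1},
  ],
)

```text
clock: 29.82
tcp_pos: [0.6003, -0.0379, 0.1063]
tcp_rot: [3.141, -0.001, 0.088]
ft_force: [-0.8, -0.1, -0.7]
width: 0.0172
grip_force: 20.0
```

```bash
python3 go.py .600,-.0397,.0777,5; python3 - <<'E'
from look import *; o=snap("i")
crop("i","side",180,90,130,100,6,"i1")
E
```

```text
t 29.82 tcp [ 0.6003 -0.0379  0.1063] rpy [ 1.8e+02 -1.0e-01  5.0e+00] w 0.0172 q6 1.4
(0.6, -0.0397, 0.0777, 5.0) d [-0.002  0.007  0.115] a [ 0.    -0.001  0.001]
```

View pics/i1.png

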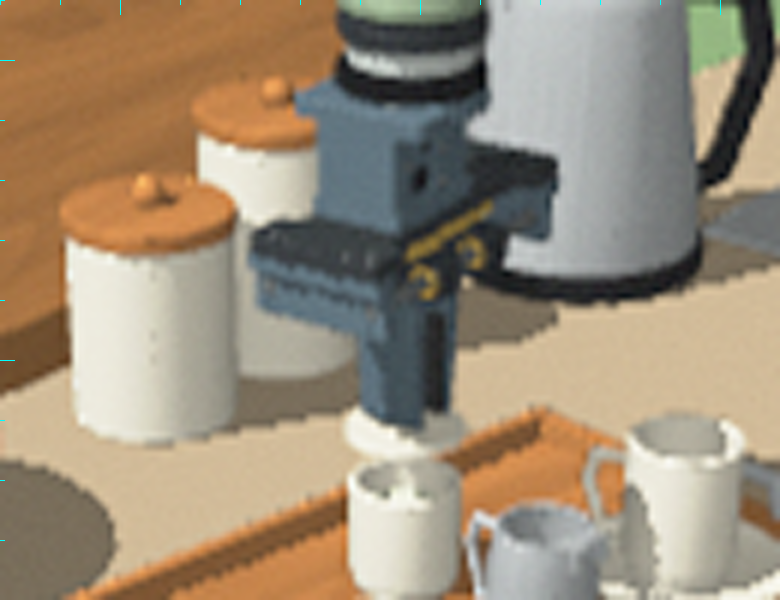

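The lid is level and centred over the pot (crop (406,430) above the rim at (405,483)). Lower.

Request:
jog_arm(
  increments=[
    {"dx": -0.002, "dy": 0.007, "dz": 0.05, "ax": 0, "ay": 0, "az": 0, "hand": 1},
    {"dx": -0.002, "dy": 0.007, "dz": 0.08, "ax": 0, "ay": 0, "az": 0, "hand": 1},
    {"dx": -0.002, "dy": 0.007, "dz": 0.1, "ax": 0, "ay": 0, "az": 0, "hand": 1},
    {"dx": -0.002, "dy": 0.007, "dz": 0.11, "ax": 0, "ay": 0, "az": 0, "hand": 1},
    {"dx": -0.002, "dy": 0.007, "dz": 0.115, "ax": 0, "ay": 0, "az": 0, "hand": 1},
    {"dx": -0.002, "dy": 0.007, "dz": 0.115, "ax": 0, "ay": 0, "az": 0, "hand": 1},
    {"dx": -0.002, "dy": 0.007, "dz": 0.115, "ax": 0, "ay": 0, "az": 0, "hand": 1},
  ],
)

```text
clock: 30.8
tcp_pos: [0.5995, -0.0399, 0.0777]
tcp_rot: [3.141, -0.0, 0.088]
ft_force: [-2.2, 0.6, 6.1]
width: 0.0173
grip_force: 20.0
```

Request:
jog_arm(
  increments=[
    {"dx": 0, "dy": 0, "dz": 0, "ax": 0, "ay": 0, "az": 0, "hand": 0.1},
    {"dx": 0, "dy": 0, "dz": 0, "ax": 0, "ay": 0, "az": 0, "hand": 0.1},
    {"dx": 0, "dy": 0, "dz": 0, "ax": 0, "ay": 0, "az": 0, "hand": 0.1},
    {"dx": 0, "dy": 0, "dz": -0.1, "ax": 0, "ay": 0, "az": 0, "hand": 0.1},
    {"dx": 0, "dy": 0, "dz": -0.3, "ax": 0, "ay": 0, "az": 0, "hand": 0.1},
    {"dx": 0, "dy": 0, "dz": -0.5, "ax": 0, "ay": 0, "az": 0, "hand": 0.1},
    {"dx": 0, "dy": 0, "dz": -0.6, "ax": 0, "ay": 0, "az": 0, "hand": 0.1},
    {"dx": 0, "dy": 0, "dz": -0.6, "ax": 0, "ay": 0, "az": 0, "hand": 0.1},
  ],
)

```text
clock: 31.8
tcp_pos: [0.6008, -0.0401, 0.229]
tcp_rot: [3.141, -0.005, 0.088]
ft_force: [1.1, -0.2, -0.8]
width: 0.041
grip_force: 0.0
```

Request:
jog_arm(
  increments=[
    {"dx": -0.4, "dy": 0.9, "dz": 0, "ax": 0, "ay": 0, "az": 0, "hand": 0.1},
    {"dx": -0.4, "dy": 0.9, "dz": 0, "ax": 0, "ay": 0, "az": 0, "hand": 0.1},
    {"dx": -0.4, "dy": 0.9, "dz": 0, "ax": 0, "ay": 0, "az": 0, "hand": 0.1},
    {"dx": -0.4, "dy": 0.9, "dz": 0, "ax": 0, "ay": 0, "az": 0, "hand": 0.1},
    {"dx": -0.4, "dy": 0.9, "dz": 0, "ax": 0, "ay": 0, "az": 0, "hand": 0.1},
    {"dx": -0.4, "dy": 0.9, "dz": 0, "ax": 0, "ay": 0, "az": 0, "hand": 0.1},
  ],
)

```text
clock: 32.55
tcp_pos: [0.5191, -0.2723, 0.2253]
tcp_rot: [-3.139, 0.002, 0.087]
ft_force: [-0.0, -0.2, 0.4]
width: 0.0409
grip_force: 0.0
```

```bash
python3 - <<'E'
from look import *; o=snap("z")
crop("z","side",170,130,160,110,4,"z1"); crop("z","top",215,120,160,130,4,"z2")
print(manip.observe()["tcp_pos"],manip.observe()["clock"])
E
```

```text
[ 0.51977576 -0.27149348  0.22603344] 32.65
```

View pics/z2.png

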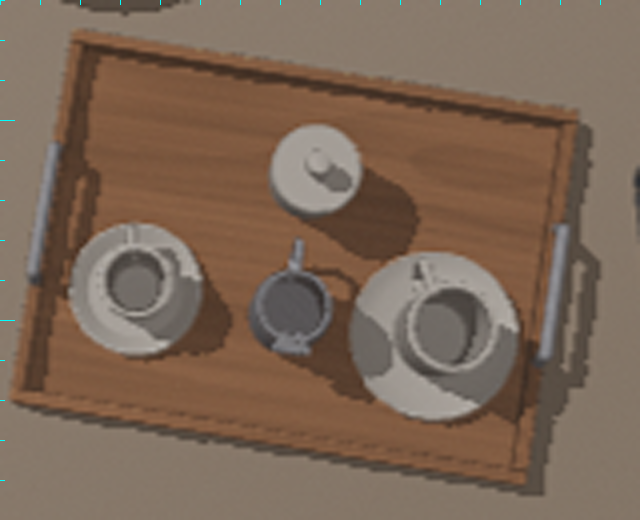

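View pics/z1.png

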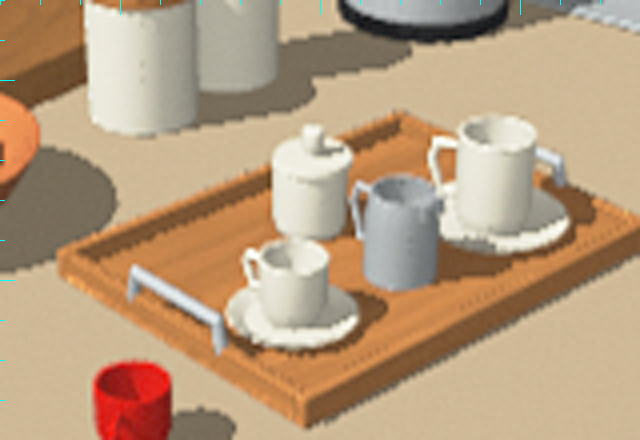

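Everything stands upright and the lid is level on the pot. The rims are at crop (444,331) for the mug, (136,283) for the espresso cup and (291,309) for the jug, with the lid disc at (316,169). I'll check these as positions.

```bash
python3 - <<'E'
from look import *; T=pickle.load(open("pics/z.pkl","rb"))["top"]
P=lambda u,v,z:at(T,(215+u/4-.4,120+v/4-.4),z)[:2]*1000
m,sl,e,ss=P(444,331,.093),P(433.5,336,.020),P(136,283,.065),P(136,289,.019)
print("mug-saucer",m-sl,"esp-saucer",e-ss)
a=-.1717;R=np.array([[np.cos(a),-np.sin(a)],[np.sin(a),np.cos(a)]])
c=[(78,31),(579,114),(527,486),(12,402)]; t=np.mean([P(*q,.024) for q in c],0)
for n,p in(("jug",P(291,309,.080)),("lid",P(316,169,.073)),("knob",P(318,161,.096)),("sl",sl),("ss",ss)): print(n,p.round(1),"tray",(R.T@(p-t)).round(1))
E
```

```text
mug-saucer [-2.36709953  6.25038793] esp-saucer [-0.85313582 -0.41943676]
jug [499.6 -19.9] tray [-45.5   3.9]
lid [599.1 -39.5] tray [55.9  1.6]
knob [600.3 -38.5] tray [56.9  2.8]
sl [ 485.  -129.5] tray [ -41.2 -106.6]
ss [521.   87.9] tray [-42.8 113.8]
```

The espresso cup, jug, pot and lid are well inside tolerance. The mug reads about 6 mm off, so I'll refine that with a rim fit in both cameras.

```bash
cat > fit.py <<'E'
from look import *
o=pickle.load(open("pics/z.pkl","rb")); A=np.linspace(0,2*np.pi,180,endpoint=False)
def fit(cx,cy,circles,cams):
    G=[]
    for n in cams:
        g=cv2.GaussianBlur(cv2.cvtColor(o[n]["image"],cv2.COLOR_RGB2GRAY).astype(np.float32),(0,0),.7)
        G.append((o[n],cv2.magnitude(cv2.Sobel(g,cv2.CV_32F,1,0),cv2.Sobel(g,cv2.CV_32F,0,1))))
    best=(-1,)
    for dx in np.arange(-12,12.1,1):
        for dy in np.arange(-12,12.1,1):
            s=0
            for d,m in G:
                for r,z in circles:
                    uv=np.float32([proj(d,(cx+dx/1e3+r*np.cos(a),cy+dy/1e3+r*np.sin(a),z)) for a in A[::4]])
                    s+=cv2.remap(m,uv[None,:,0].copy(),uv[None,:,1].copy(),cv2.INTER_LINEAR).mean()
            best=max(best,(s,dx+cx*1e3,dy+cy*1e3))
    return best
for cams in (["top"],["side"]):
    print(cams,"mug",fit(.485,-.1275,[(.031,.093),(.027,.093)],cams),"sl",fit(.485,-.1295,[(.062,.020)],cams),
     "esp",fit(.521,.088,[(.026,.065)],cams),"ss",fit(.521,.088,[(.049,.019)],cams))
E
python3 fit.py
```

```text
['top'] mug (np.float32(247.98264), np.float64(484.0), np.float64(-128.5)) sl (np.float32(160.36624), np.float64(486.0), np.float64(-129.5)) esp (np.float32(130.23737), np.float64(518.0), np.float64(84.0)) ss (np.float32(155.73259), np.float64(522.0), np.float64(89.0))
['side'] mug (np.float32(255.55804), np.float64(486.0), np.float64(-133.5)) sl (np.float32(185.69167), np.float64(489.0), np.float64(-133.5)) esp (np.float32(166.41814), np.float64(527.0), np.float64(84.0)) ss (np.float32(232.6894), np.float64(525.0), np.float64(86.0))
```

The rim fits put the mug 2–3 mm off its saucer centre and the espresso cup 3–6 mm off, both within 12 mm. Handing in.

```bash
python3 -c "
from bench import manip; print(manip.sign_off())"
```

```text
the job is handed in; nothing more can be done
None
```

The coffee tray is laid and handed in at about 33 s of the 128 s limit. By my last camera measurements every piece is upright and within tolerance, but the hand-in returned no verdict.

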